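Put the emptied filings pot back under the key machine's spout

ROBOT

A 6-joint arm with a two-finger parallel gripper is mounted at the origin on the work surface. World frame = base frame: x ahead of the robot, y to its left, z up, the work surface at z = 0. Lengths are in m, angles in degrees, forces in N, time in s.
With the tool pointing down it reaches from about 0.4 to 0.825 m from the base axis. Payload 7 kg.
Tool frame: the origin (TCP) lies at the very end of the fingers, on their centre line; the grasp point (between the pads) lies 19 mm behind it; x points along the fingers, y is the direction in which the jaws open and shut, and the axes are right-handed (so a half turn about x gives the same grasp; the last joint's range is limited). The gripper opens to 88 mm and grips with 3 to 60 N. Pads are 19 mm wide; open, the fingers measure 130 mm over their backs; the gripper's body (78 mm by 193 mm) begins 47 mm behind the grasp point.
Start: joints at [-56.889, 20.546, 0.682, 0, -70.136, -16.507], TCP at [0.193, -0.647, 0.227] pointing down, gripper open.
Joint ranges: [-176.03, 176.03], [-82.01, 121.73], [-58.28, 71.71], [-173.87, 95.51], [-174.79, -0.11], [-173.66, 173.66]. Speed limits (degrees/s): [136.94, 136.94, 172.46, 180, 180, 180].

INTERFACE

Orientations are given as [roll, pitch, yaw] about the fixed x, y, z axes, in that order (R = Rz(yaw) Ry(pitch) Rx(roll)).
In Python, from plant import monitor, eyes, ticket gives the robot as it stands. The module is installed in compiled form; this text tells all that it offers.
- The arm moves only by the shell command python3 -m crank 'ROWS'. ROWS is JSON, a list of rows, each an object with "linear": the shift along the world's x, y, z in units of 60 mm (1.0 is 60 mm), a list of three; "rot": the turn, a rotation vector about the world's x, y, z in units of 5 degrees (1.0 is 5 degrees), a list of three; "hand": the opening, from 0 (shut) to 1 (fully open). In form: [{"linear": [tx, ty, tz], "rot": [ax, ay, az], "hand": hand}, ...]. A call has 1 to 20 rows; each row shifts and turns the pose as measured when the row begins; what a row does not reach is not made up. A row lasts 1/8 s, in which the tool goes at most 62.5 mm and 10.7 degrees, less where a joint would pass 70% of its speed; a pose out of reach is approached as far as the arm can. A call is refused whole if a number of a shift passes 1 or a number of a turn 1, either way. A call with a gripper value outside its range is refused whole. The fingers move at their own pace and stop on an object; the grip force is fixed at half the most. Time passes only in rows, so rows that do not move let the fingers close. It gives the time, the measured TCP pose, the force and the opening at its end, in the units of the state.
- monitor.get_obs(): the state, without advancing time (a new reading comes with each control period).
- eyes.snapshot(name): name is "scene" or "top" or "wrist"; returns a dict with "image" (384x512x3 uint8, red, green, blue), "depth" (384x512 float32, m along the optical axis (not along the pixel's ray), 0 where there is no reading), "K" (3x3 intrinsics, pixels), "camera_from_world" (4x4, takes a point from world to camera coordinates); the wrist camera has in their place "hand_eye" (4x4, takes a point from camera to tool coordinates, whose origin is the TCP and whose axes are the tool frame's). Camera axes: x right, y up, looking along -z (the intrinsics and any distortion apply to the point x, -y, -z); pixel columns grow to the right and rows downward; lengths in m; the calibration is good to about 2 mm. A picture is of the moment at which its call begins: read the wrist's pose just before it.
- ticket.close_job(): hands the job in, once; it reports no verdict.
The state is a dict: "clock": time; "joint_pos": joint angles; "qvel": joint speeds; "tau": joint torques, N m; "tool_pos": TCP position; "orientation": TCP orientation; "force": force on the tool from outside, world axes, zero at the start; "moment": the same for the moment, N m; "opening": finger opening in m.
Only numpy, scipy, OpenCV 4.12 (cv2) and the standard library are available. Lean on these libraries where they do the work, as an engineer would, in place of code of your own. Each camera call takes 0.05 s, during which the arm holds its last target.

TASK

The red filings pot of the key cutting machine has been knocked out and left mouth down on the bench. Turn it right way up and stand it squarely on the round black pad under the machine's spout, ready to catch filings. Carry it and set it down rather than letting it fall, and leave everything else on the bench where it is.

Things in the scene. Friction and masses are not known exactly. Their poses are not given: they have to be found in the camera images.
- pot_center (a point): centre of the red enamelled steel pot, a plain straight-sided round cup, no handle: 60 mm outside diameter, 72 mm tall, wall 2.5 mm, closed base, 0.1 to 0.23 kg. The point is on its axis, 36 mm from either end. z runs along the pot from base to mouth: down at the start (mouth down on the bench), up at the end. On its side its centre is 30 mm up; it can roll, but stays where it is left.
- pot_mouth (a point): centre of the pot's open mouth, 36 mm from its centre along the pot's z axis.
- pot: the same pot; origin at the centre of the outside of its base, same axes. The bench between the pot and the pad is clear. Fixed and low along the far edge (from 0.8 m ahead of the robot) are bins of key blanks and a small shelf; a vice stands at the right-hand edge, 0.5 m and more from the centre line.
- pad (a point): centre of the top face of the round black rubber pad, 100 mm diameter, 4 mm thick, fixed on the bench in front of the key machine. x is level and points from the pad to the machine, z up. The machine (fixed, on a grey cabinet of small drawers) fills 75 to 365 mm along +x and 190 mm to either side, bed 160 mm and parts up to 310 mm high. The pad's -x side is open.
- spout_lip (a point): middle of the lower edge of the filings spout, a fixed sloping steel trough 52 mm wide that comes down from the machine's bed over the pad. Its lip is 8 mm past the pad's centre towards the machine and about 113 mm above the bench, 37 mm above the mouth of a pot standing on the pad; from there it rises towards the machine at 30 degrees. Axes as the pad's.
- file_pot_center (a point): grey steel pot 72 mm across and 90 mm tall, mouth up, full of files and small drivers with coloured handles that stand up to 180 mm above the bench; a bystander. The point is on its axis, 45 mm above its underside.
- brush_center (a point): flat bench brush lying on the bench, 200 mm long, 45 mm wide, about 18 mm thick, wooden handle, dark bristles; a bystander. The point is at its middle, x along it towards the bristles.
- padlock_center (a point): brass padlock lying flat, body 50 x 60 x 24 mm with a steel shackle to +x; a bystander. The point is the middle of its body.
- lock_case_center (a point): green mortice lock lying flat, case 150 x 85 mm, 20 mm thick, with a steel faceplate 200 mm long; a bystander. The point is at its middle.
- oil_center (a point): yellow oil bottle with a red cap, 52 mm across, 150 mm tall, standing; a bystander. The point is on its axis, half-way up.
- screwdriver_grip (a point): screwdriver with a blue handle, 190 mm long, lying on the bench; a bystander. The point is in the middle of its handle.
Not all that is in view belongs to the job. What is meant by the pot is not green, and is the smaller of those in its own colour.

How it is judged (in metres and radians):
At the end, for the whole second after the job is handed in: The red pot stands mouth up, upright to within about 6 degrees, wholly on the round pad under the spout (its axis within 20 mm of the pad's centre), released and at rest (horizontal distance between pot_center and pad below 0.02 m and angle between pot_center's own z axis and vertical below 0.1 rad and height (world z) of pot_mouth between 0.07 and 0.082 m and linear speed of pot below 0.02 m/s); the robot touches nothing.
It fails at once if the pot is let fall: it is in the air, its centre more than 100 mm above the bench, with nothing of the robot touching it (height (world z) of pot_center above 0.1 m and not (contact force between pot and anything else above 0.01 N)).
It fails at once if another thing on the bench (file pot, brush, padlock, mortice lock, oil bottle or screwdriver) is moved by more than 30 mm (distance of any of file_pot_center, brush_center, padlock_center, lock_case_center, oil_center, screwdriver_grip from where it was at the start of the episode above 0.03 m).
It also fails if it takes over 61 s, if anything falls off the work surface, if the arm or the gripper's body presses on something with over 40 N, if the wrist force passes 120 N, or if a joint passes its speed limit or range.

## Working session

There is one attempt and no reset: what is moved stays moved. The work goes in short steps, Python scripts to look and compute and a shell command to move; the robot and the scene stay as the last step left them, time stands still between calls to the robot, and variables do not carry over. Pictures are saved under pics/ and viewed, and the job is handed in when it is done.

```bash
mkdir -p pics
cat > h.py <<'E'
from plant import monitor, eyes, ticket
import numpy as np, cv2
from scipy.spatial.transform import Rotation as R
def save(n,img,s=1): cv2.imwrite('pics/'+n,cv2.resize(img[...,::-1],None,fx=s,fy=s,interpolation=cv2.INTER_CUBIC))
def cloud(s,o=None):
    d=s['depth'];K=s['K'];v,u=np.indices(d.shape)
    p=np.stack([(u-K[0,2])/K[0,0]*d,-(v-K[1,2])/K[1,1]*d,-d],-1)
    if 'hand_eye' in s:
        p=p@s['hand_eye'][:3,:3].T+s['hand_eye'][:3,3]
        Rm=R.from_euler('xyz',o['orientation'],degrees=True).as_matrix()
        p=p@Rm.T+np.array(o['tool_pos'])
    else:
        T=np.linalg.inv(s['camera_from_world']);p=p@T[:3,:3].T+T[:3,3]
    p[d==0]=np.nan
    return p
E
python3 - <<'E'
from h import *
print(monitor.get_obs())
for n in ['scene','top']:
    s=eyes.snapshot(n);save(n+'1.png',s['image'],1.5);np.save(n+'_c.npy',cloud(s));np.save(n+'_i.npy',s['image'])
E
```

```text
{'clock': 0.0, 'joint_pos': array([-5.68891896e+01,  2.05928453e+01,  6.33634200e-01, -2.02033506e-02,
       -7.01359093e+01, -1.65067531e+01]), 'qvel': array([-0.03064818, -0.0119629 , -0.00450398,  0.03472185, -0.00552456,
       -0.02315458]), 'tau': array([ 3.62684923e-04, -5.82724857e+01,  2.93056870e+01,  6.99741483e+00,
        6.79255289e-03, -1.20662326e-04]), 'tool_pos': array([ 0.19271734, -0.64639123,  0.22560545]), 'orientation': array([ 95.21677182,  89.90300143, 111.81394847]), 'force': array([ 0.03923542,  0.25700867, -0.0928875 ]), 'moment': array([-0.03164966, -0.00077828,  0.03482754]), 'opening': 0.08763170717343868}
```

View pics/scene1.png

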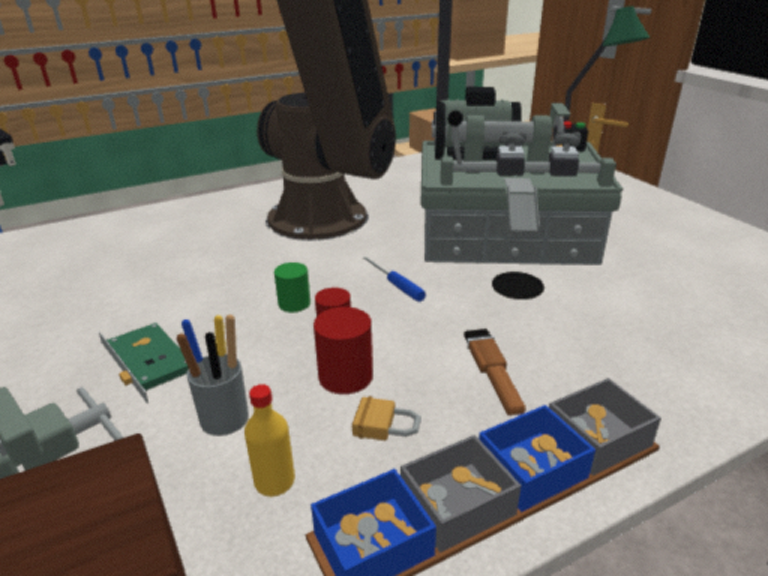

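View pics/top1.png

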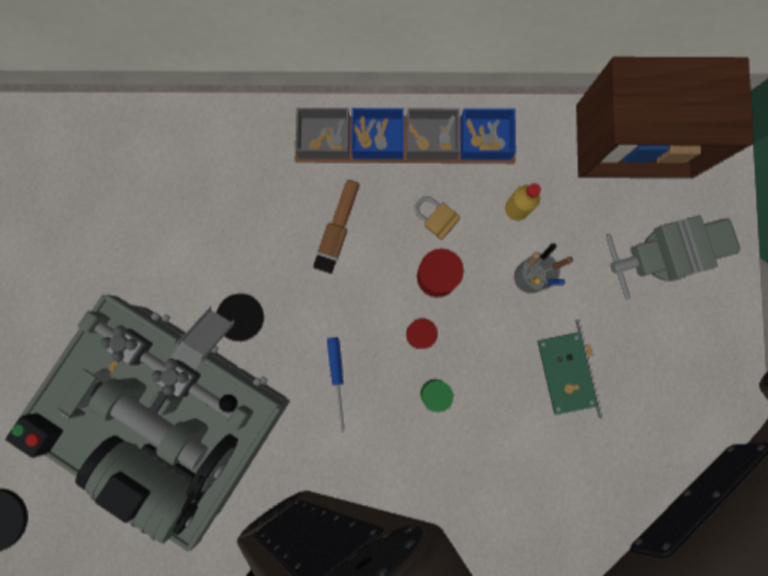

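The candidates in the enlarged top view are the large red pot (440,272), the small red pot (422,333) and the green pot (437,395). By the description I choose the small red one at (422,333). In the scene view it is at (333,300), partly hidden behind the large one. The pad is at top (240,317) and its machine is at the lower left. I'll measure these next and check the choice in a crop.

Run:
```python
from h import *
c=np.load('top_c.npy');im=np.load('top_i.npy')
save('crop1.png',im[130:290,190:330],4)
def blob(m,n):
    k,l,st,ce=cv2.connectedComponentsWithStats(m.astype(np.uint8))
    for i in range(1,k):
        if st[i,4]>100:
            p=c[l==i]; 
            z=np.nanmax(p[:,2]); zz=np.nanpercentile(p[:,2],80); q=p[abs(p[:,2]-zz)<.006]
            (cx,cy),r=cv2.minEnclosingCircle(q[:,:2].astype(np.float32))
            print(n,ce[i]*1.5,st[i,4],'ztop',zz,'med',np.nanmean(q,0),'circ',cx,cy,r)
r,g,b=[im[...,i].astype(int) for i in range(3)]
blob((r>90)&(g<60)&(b<60),'red'); blob((g>80)&(r<80)&(b<90),'green')
blob((r<45)&(g<45)&(b<45)&(np.abs(c[...,2])<.012),'black')
for u,v in [(240,317),(208,325),(232,318),(222,312),(335,350),(336,262),(333,360)]:
    print(u,v,c[int(v/1.5),int(u/1.5)])
```

```text
red [440.57013575 270.13122172] 663 ztop 0.1037806641159574 med [ 0.56944286 -0.18714031  0.102106  ] circ 0.5696552395820618 -0.1872311681509018 0.04177846014499664
red [421.08038585 333.06270096] 311 ztop 0.07363392368280275 med [ 0.45206944 -0.15245118  0.0719477 ] circ 0.4522204101085663 -0.15247392654418945 0.029171105474233627
green [567.19651163 372.8744186 ] 1290 ztop 0.01902858824880882 med [ 0.37817644 -0.44654417  0.01725902] circ 0.3783740997314453 -0.44470271468162537 0.08323967456817627
green [436.52647059 395.41764706] 340 ztop 0.07306808062301844 med [ 0.33453622 -0.18254835  0.07163943] circ 0.3339616060256958 -0.1824265569448471 0.02911556139588356
black [241.31076923 315.62076923] 650 ztop 0.0056346783381105775 med [0.48583885 0.21069911 0.00393407] circ 0.48417067527770996 0.21548804640769958 0.04783333092927933
240 317 [0.4841798  0.21365454 0.00241985]
208 325 [0.46288349 0.23982865 0.13190286]
232 318 [0.48092627 0.23189713 0.00270689]
222 312 [0.49284391 0.25001836 0.00544841]
335 350 [0.41912334 0.01671759 0.02859014]
336 262 [0.59972922 0.01914879 0.00654217]
333 360 [0.3983858  0.01959226 0.02553651]
```

View pics/crop1.png

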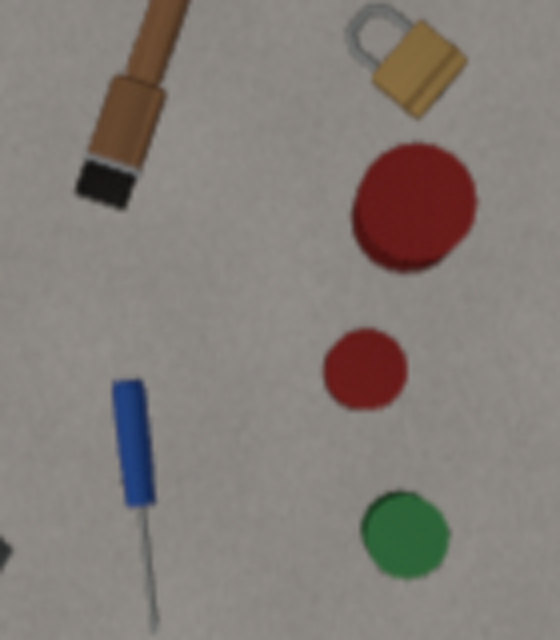

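The crop confirms it: the small red disc (crop 365,368) has a radius of about 30 mm and its top is at 72 mm. The larger red pot is about 84 mm across and 104 mm tall. My plan has two grasps: lay the pot on its side, regrasp it from the mouth side, then stand it up. Next I'll refine the pad centre and the machine direction.

Run:
```python
from h import *
c=np.load('scene_c.npy');im=np.load('scene_i.npy')
r,g,b=[im[...,i].astype(int) for i in range(3)]
m=(r+g+b<150); m[:170]=0;m[220:]=0;m[:,:310]=0;m[:,380:]=0
p=c[m];print(m.sum(),p[:,:2].min(0),p[:,:2].max(0),np.nanmean(p,0))
print(cv2.minEnclosingCircle(p[:,:2].astype(np.float32)))
save('padmask.png',np.where(m[...,None],[255,255,0],im).astype(np.uint8)[100:240,260:430],4)
# machine front: top view grey points z .05-.16
t=np.load('top_c.npy');ti=np.load('top_i.npy')
q=t[(t[...,2]>.14)&(t[...,2]<.18)&(t[...,1]>.1)&(t[...,0]<.6)]
rect=cv2.minAreaRect(q[:,:2].astype(np.float32));print(rect,cv2.boxPoints(rect))
# cabinet front from scene
f=c[(c[...,2]>.02)&(c[...,2]<.1)&(c[...,1]>.1)&(c[...,0]>.0)&(c[...,0]<.52)]
print(len(f),np.nanmean(f,0)); u,s,vt=np.linalg.svd((f-f.mean(0))[:,:2],full_matrices=False);print(s,vt)
def box(nm,mm):
    z=t[mm];print(nm,np.round(np.nanmin(z,0),3),np.round(np.nanmax(z,0),3))
R_,G,B=[ti[...,i].astype(int) for i in range(3)]
w=np.zeros(R_.shape,bool);w[215:295,205:240]=1
box('driver',w&(B-R_>40)); 
w[:]=0;w[118:185,205:245]=1
box('brush',w&((R_-B>25)|(R_<50)))
```

```text
443 [nan nan] [nan nan] [0.48647238 0.21289001 0.00427322]
((0.48481684923171997, 0.21287447214126587), 0.048810530453920364)
((0.29949796199798584, 0.2823209762573242), (0.4555337727069855, 0.34315475821495056), 58.53992462158203) [[ 0.03426925  0.17758188]
 [ 0.32698163 -0.00151208]
 [ 0.56472665  0.38706008]
 [ 0.2720143   0.566154  ]]
3732 [0.34238049 0.51551568 0.05926063]
[28.76096631  4.62600008] [[-0.24430683  0.96969798]
 [-0.96969798 -0.24430683]]
driver [0.351 0.004 0.014] [0.443 0.034 0.031]
brush [ 0.576 -0.022  0.008] [0.768 0.064 0.025]
```

View pics/padmask.png

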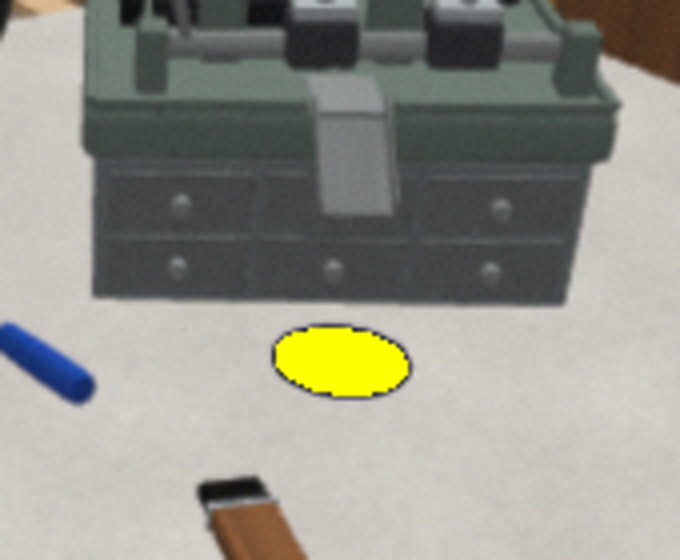

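```bash
cat >> h.py <<'E'
def ori(az,el,sign=1):
    # tool pointing toward azimuth az, el degrees below horizontal; el>90 swings past vertical
    a,e=np.radians([az,el]); t=np.array([np.cos(a)*np.cos(e),np.sin(a)*np.cos(e),-np.sin(e)])
    y=sign*np.array([np.cos(a+np.pi/2),np.sin(a+np.pi/2),0]); return np.stack([t,y,np.cross(t,y)],1)
def plan(az,el,sign,grasp=None,tcp=None):
    o=monitor.get_obs(); Rc=R.from_euler('xyz',o['orientation'],degrees=True)
    Rt=ori(az,el,sign); rv=np.degrees((R.from_matrix(Rt)*Rc.inv()).as_rotvec())
    if grasp is not None: tcp=np.array(grasp)+.019*Rt[:,0]
    d=None if tcp is None else (np.array(tcp)-o['tool_pos'])
    print('clock %.2f'%o['clock'],'tcp',np.round(o['tool_pos'],4),'open %.4f'%o['opening'],'q',np.round(o['joint_pos'],1),'F',np.round(o['force'],1))
    print('rot units',np.round(rv/5,2),'lin units',None if d is None else np.round(d/.06,3),'d mm',None if d is None else np.round(d*1000,1), 'target tcp',tcp)
    return o
E
python3 - <<'E'
from h import *
o=monitor.get_obs();print(R.from_euler('xyz',o['orientation'],degrees=True).as_matrix().round(3))
for s in (1,-1):
    plan(-75,50,s,grasp=[.452,-.152,.2])
    plan(-75,90,s)
    plan(-75,140,s)
E
```

```text
[[-0.001 -0.286  0.958]
 [ 0.001  0.958  0.286]
 [-1.     0.002 -0.   ]]
clock 0.10 tcp [ 0.1927 -0.6464  0.2257] open 0.0876 q [-56.9  20.6   0.6  -0.  -70.1 -16.5] F [ 0.2 -0.  -0.3]
rot units [ -4.35  -7.75 -17.51] lin units [ 4.374  8.044 -0.671] d mm [262.4 482.6 -40.3] target tcp [ 0.45516095 -0.16379682  0.18544516]
clock 0.10 tcp [ 0.1927 -0.6464  0.2257] open 0.0876 q [-56.9  20.6   0.6  -0.  -70.1 -16.5] F [ 0.2 -0.  -0.3]
rot units [-2.000e-02  1.000e-02 -1.832e+01] lin units None d mm None target tcp None
clock 0.10 tcp [ 0.1927 -0.6464  0.2257] open 0.0876 q [-56.9  20.6   0.6  -0.  -70.1 -16.5] F [ 0.2 -0.  -0.3]
rot units [  5.39   9.68 -17.03] lin units None d mm None target tcp None
clock 0.10 tcp [ 0.1927 -0.6464  0.2257] open 0.0876 q [-56.9  20.6   0.6  -0.  -70.1 -16.5] F [ 0.2 -0.  -0.3]
rot units [-7.71  4.29 16.9 ] lin units [ 4.374  8.044 -0.671] d mm [262.4 482.6 -40.3] target tcp [ 0.45516095 -0.16379682  0.18544516]
clock 0.10 tcp [ 0.1927 -0.6464  0.2257] open 0.0876 q [-56.9  20.6   0.6  -0.  -70.1 -16.5] F [ 0.2 -0.  -0.3]
rot units [-1.000e-02 -2.000e-02  1.768e+01] lin units None d mm None target tcp None
clock 0.10 tcp [ 0.1927 -0.6464  0.2257] open 0.0876 q [-56.9  20.6   0.6  -0.  -70.1 -16.5] F [ 0.2 -0.  -0.3]
rot units [ 9.6  -5.38 16.44] lin units None d mm None target tcp None
```

```bash
python3 -m crank '[{"linear":[0.25,0.45,0.05],"rot":[0,0,1],"hand":1},{"linear":[0.25,0.45,0.05],"rot":[0,0,1],"hand":1},{"linear":[0.25,0.45,0.05],"rot":[0,0,1],"hand":1},{"linear":[0.25,0.45,0.05],"rot":[0,0,1],"hand":1},{"linear":[0.25,0.45,0.05],"rot":[0,0,1],"hand":1},{"linear":[0.25,0.45,0.05],"rot":[0,0,1],"hand":1},{"linear":[0.25,0.45,0.05],"rot":[0,0,1],"hand":1},{"linear":[0.25,0.45,0.05],"rot":[0,0,1],"hand":1},{"linear":[0.25,0.45,0.05],"rot":[0,0,1],"hand":1},{"linear":[0.25,0.45,0.05],"rot":[0,0,1],"hand":1},{"linear":[0.25,0.45,0.05],"rot":[0,0,1],"hand":1},{"linear":[0.25,0.45,0.05],"rot":[0,0,1],"hand":1},{"linear":[0.25,0.45,0.05],"rot":[0,0,1],"hand":1},{"linear":[0.25,0.45,0.05],"rot":[0,0,1],"hand":1},{"linear":[0.25,0.45,0.05],"rot":[0,0,1],"hand":1},{"linear":[0.25,0.45,0.05],"rot":[0,0,1],"hand":1},{"linear":[0.25,0.45,0.05],"rot":[0,0,1],"hand":1}]'
python3 - <<'E'
from h import *
plan(-75,50,-1,grasp=[.452,-.152,.22])
E
```

```text
clock: 2.22
tool_pos: [0.4498, -0.1705, 0.2711]
orientation: [81.7, 89.2, -174.1]
force: [0.2, 0.6, 0.2]
opening: 0.0875
clock 2.23 tcp [ 0.4498 -0.1705  0.2711] open 0.0875 q [  2.8   0.8 -18.3   0.  -71.7  11.4] F [0.2 0.6 0.2]
rot units [-7.73 -2.16  0.22] lin units [ 0.09   0.112 -1.094] d mm [  5.4   6.7 -65.6] target tcp [ 0.45516095 -0.16379682  0.20544516]
```

```bash
python3 -m crank '[{"linear":[0,0,0],"rot":[-1,-0.28,0.03],"hand":1},{"linear":[0,0,0],"rot":[-1,-0.28,0.03],"hand":1},{"linear":[0,0,0],"rot":[-1,-0.28,0.03],"hand":1},{"linear":[0,0,0],"rot":[-1,-0.28,0.03],"hand":1},{"linear":[0,0,0],"rot":[-1,-0.28,0.03],"hand":1},{"linear":[0,0,0],"rot":[-1,-0.28,0.03],"hand":1},{"linear":[0,0,0],"rot":[-1,-0.28,0.03],"hand":1},{"linear":[0,0,0],"rot":[-1,-0.28,0.03],"hand":1}]'
python3 - <<'E'
from h import *
o=plan(-75,50,-1,grasp=[.452,-.152,.047])
s=eyes.snapshot('wrist');save('w1.png',s['image'],1.2)
s2=eyes.snapshot('scene');save('s2.png',s2['image'],1.5)
c=cloud(s,o);im=s['image'].astype(int);m=(im[...,0]>80)&(im[...,1]<60)&(im[...,2]<60)
k,l,st,ce=cv2.connectedComponentsWithStats(m.astype(np.uint8))
for i in range(1,k):
    if st[i,4]>300:
        p=c[l==i];zz=np.nanpercentile(p[:,2],90);q=p[abs(p[:,2]-zz)<.004]
        print(ce[i]*1.2,st[i,4],zz,cv2.minEnclosingCircle(q[:,:2].astype(np.float32)))
E
```

```text
clock: 3.22
tool_pos: [0.4512, -0.1684, 0.2713]
orientation: [-179.7, 47.4, -74.3]
force: [1.1, 0.3, 0.1]
opening: 0.0876
clock 3.23 tcp [ 0.4512 -0.1684  0.2713] open 0.0876 q [ 31.6  -4.6 -52.1  45.8 -65.4 -44.6] F [1.1 0.3 0.1]
rot units [ 0.5   0.17 -0.1 ] lin units [ 0.065  0.077 -3.982] d mm [   3.9    4.6 -238.9] target tcp [ 0.45516095 -0.16379682  0.03244516]
[425.30960265  16.52086093] 1208 -0.2876225131803772 ((0.3294179439544678, -1.5231742858886719), 0.11678161472082138)
[487.69108911  23.3029703 ] 303 -0.26424468773022564 ((0.09772801399230957, -1.526498794555664), 0.02467762865126133)
[214.37626113 272.01097923] 1348 0.10349536269399459 ((0.5699038505554199, -0.18769291043281555), 0.04265064746141434)
[301.64944238 350.82936803] 1076 0.07369584946659019 ((0.4522002637386322, -0.1543237864971161), 0.02866736426949501)
```

```bash
ls pics
```

```text
crop1.png
padmask.png
s2.png
scene1.png
top1.png
w1.png
```

View pics/w1.png

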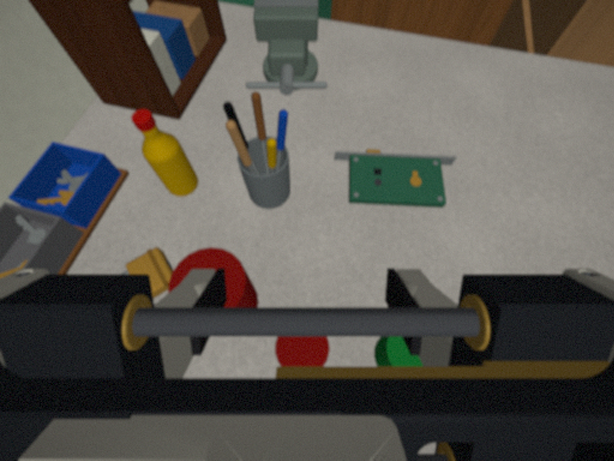

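View pics/s2.png

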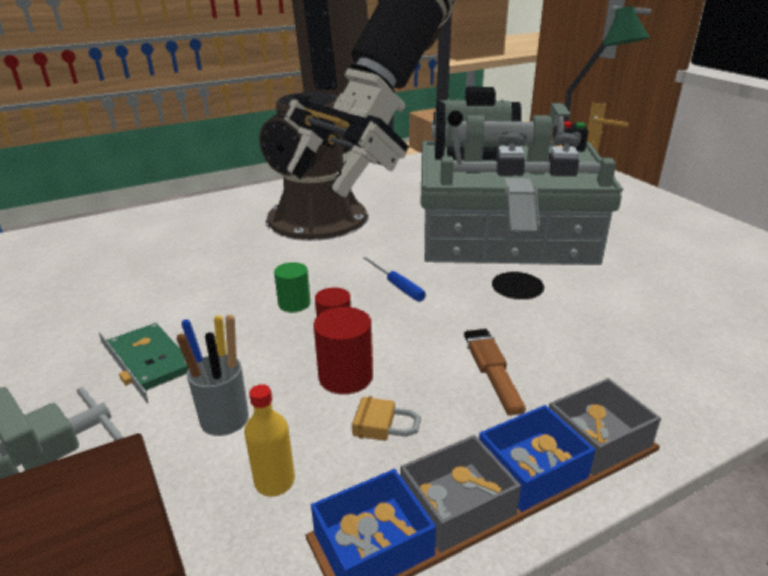

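The small red pot sits centred between the jaws at wrist px (301,350). The wrist camera puts it at (0.452,-0.154), which agrees with the top view. I'll descend.

```bash
python3 -m crank '[{"linear":[0.05,0.05,-0.8],"rot":[0.5,0.17,-0.1],"hand":1},{"linear":[0,0,-0.8],"rot":[0,0,0],"hand":1},{"linear":[0,0,-0.8],"rot":[0,0,0],"hand":1},{"linear":[0,0,0],"rot":[0,0,0],"hand":1}]'
python3 - <<'E'
from h import *
o=plan(-75,50,-1,grasp=[.452,-.1535,.047])
s=eyes.snapshot('top');save('t3.png',s['image'],1.5)
E
```

```text
clock: 3.82
tool_pos: [0.4745, -0.1557, 0.1402]
orientation: [178.4, 51.3, -77.1]
force: [-0.8, -0.4, -0.1]
opening: 0.0876
clock 3.83 tcp [ 0.4745 -0.1557  0.1402] open 0.0876 q [ 25.2   7.8 -58.   54.1 -48.9 -56.4] F [-0.8 -0.4 -0.1]
rot units [-0.21 -0.26  0.18] lin units [-0.323 -0.16  -1.796] d mm [ -19.4   -9.6 -107.7] target tcp [ 0.45516095 -0.16529682  0.03244516]
```

View pics/t3.png

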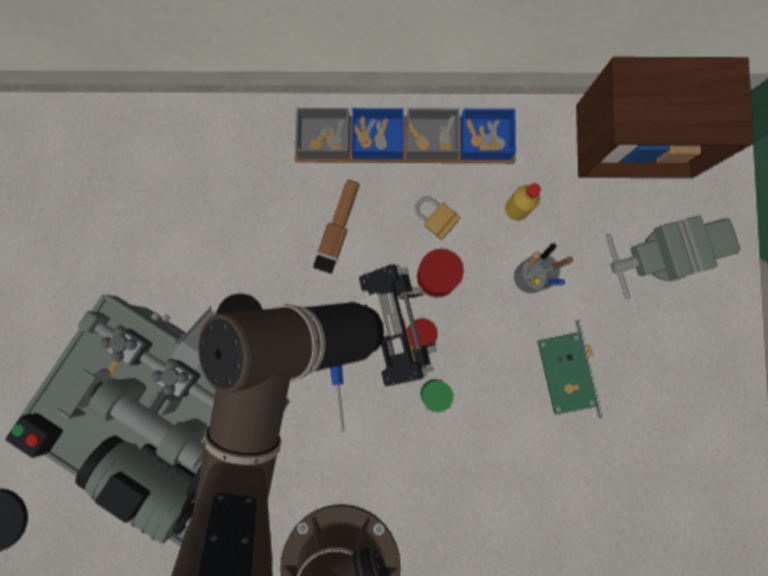

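Joint 3 is at its range limit here: leaning the tool toward +y folds the arm too far. I'll fit a simple kinematic model to the readings so far, so I can choose reachable directions.

```bash
cat > kin.py <<'E'
import numpy as np
from scipy.optimize import least_squares
from scipy.spatial.transform import Rotation as R
S4,S6=1,1
def rot(ax,d): v=np.zeros(3);v[ax]=np.radians(d);return R.from_rotvec(v).as_matrix()
def fk(q,P):
    x0,a,b,e,h,L,lat,s4,s6=P
    A=rot(2,q[0]); B=A@rot(1,q[1]); C=A@rot(1,q[1]-q[2])
    w=A@np.array([x0,lat,h])+B@np.array([0,0,a])+C@np.array([b,0,e])
    D=C@rot(0,s4*q[3])@rot(1,-q[4])@rot(0,s6*q[5])
    return w+D[:,0]*L, D
LO=np.array([-176.03,-82.01,-58.28,-173.87,-174.79,-173.66]);HI=np.array([176.03,121.73,71.71,95.51,-.11,173.66])
E
python3 - <<'E'
from kin import *
from plant import monitor
o=monitor.get_obs()
data=[([-56.889,20.593,.634,-.02,-70.136,-16.507],[.19272,-.64639,.2256],[95.217,89.903,111.814]),
([2.8,.8,-18.3,0,-71.7,11.4],[.4498,-.1705,.2711],[81.7,89.2,-174.1]),
([31.6,-4.6,-52.1,45.8,-65.4,-44.6],[.4512,-.1684,.2713],[-179.7,47.4,-74.3]),
(o['joint_pos'],o['tool_pos'],o['orientation'])]
for s4 in (1,-1):
  for s6 in (1,-1):
    f=lambda p:np.concatenate([np.r_[(fk(q,np.r_[p,s4,s6])[0]-t)*1000] for q,t,_ in data]+[[p[0]*5,p[3]*5]])
    r=least_squares(f,[0,.6,.46,0,.3,.3,.19])
    P=np.r_[r.x,s4,s6]
    print(s4,s6,np.round(r.x,3),'cost',r.cost)
    for q,t,e in data[2:]:
        D=fk(q,P)[1];Rm=R.from_euler('xyz',e,degrees=True).as_matrix(); M=Rm.T@D
        print('  ori rel',np.round(R.from_matrix(M).as_rotvec(degrees=True),1))
E
```

```text
1 1 [ 0.288  0.682  0.176 -0.128 -0.453 -0.238 -0.202] cost 5967.618714804324
  ori rel [ 38.8 -58.8  59. ]
  ori rel [ 52.2 -55.6  55.6]
1 -1 [ 0.288  0.682  0.176 -0.128 -0.453 -0.238 -0.202] cost 5967.618714804324
  ori rel [108.1  -0.6 100. ]
  ori rel [138.9  21.1 105.2]
-1 1 [ 0.186  0.587  0.252  0.043  0.013  0.282 -0.188] cost 1228.1461472086853
  ori rel [0.7 0.1 0. ]
  ori rel [-22.7   0.    0. ]
-1 -1 [ 0.186  0.587  0.252  0.043  0.013  0.282 -0.188] cost 1228.1461472086853
  ori rel [89.9  0.1 -0. ]
  ori rel [90.  0. -0.]
```

```bash
cat > kin.py <<'E'
import numpy as np
from scipy.optimize import least_squares
from scipy.spatial.transform import Rotation as R
def rot(ax,d): v=np.zeros(3);v[ax]=np.radians(d);return R.from_rotvec(v).as_matrix()
def fk(q,P):
    x0,a,b,e,h,L,lat,lw,e2=P
    A=rot(2,q[0]); B=A@rot(1,q[1]); C=A@rot(1,q[1]-q[2]); W=C@rot(0,-q[3]); D0=W@rot(1,-q[4])
    D=D0@rot(0,-q[5])
    w=A@np.array([x0,lat,h])+B@np.array([0,0,a])+C@np.array([b,0,e])+W@np.array([0,lw,0])
    return w+D0@np.array([L,0,e2]), D@rot(0,-90)
LO=np.array([-176.03,-82.01,-58.28,-173.87,-174.79,-173.66]);HI=np.array([176.03,121.73,71.71,95.51,-.11,173.66])
E
python3 - <<'E'
from kin import *
from plant import monitor
o=monitor.get_obs()
data=[([-56.889,20.593,.634,-.02,-70.136,-16.507],[.19272,-.64639,.2256],[95.217,89.903,111.814]),
([2.8,.8,-18.3,0,-71.7,11.4],[.4498,-.1705,.2711],[81.7,89.2,-174.1]),
([31.6,-4.6,-52.1,45.8,-65.4,-44.6],[.4512,-.1684,.2713],[-179.7,47.4,-74.3]),
(o['joint_pos'],o['tool_pos'],o['orientation'])]
f=lambda p:np.concatenate([np.r_[(fk(q,p)[0]-t)*1000] for q,t,_ in data]+[[p[0]*5,p[3]*5,p[8]*5,p[6]]])
r=least_squares(f,[0,.6,.46,0,.3,.3,-.1,-.1,0])
print(np.round(r.x,3),r.cost)
for q,t,e in data: print((fk(q,r.x)[0]-t)*1000, R.from_matrix(R.from_euler('xyz',e,degrees=True).as_matrix().T@fk(q,r.x)[1]).magnitude()*57.3)
E
```

```text
[ 0.001  0.602  0.463  0.     0.196  0.376 -0.001 -0.191 -0.001] 0.1214373694273563
[-0.22021966 -0.11662956  0.21086576] 0.00029517871528642915
[ 0.06873426  0.22702641 -0.21752013] 0.04328172275969065
[-0.14017111 -0.01896508  0.05987333] 0.11064148169237002
[ 0.07914637  0.0013895  -0.05321896] 3.690285214469221e-14
```

The fit is within 0.3 mm. Now I'll search for reachable poses at each stage.

```bash
cat >> kin.py <<'E'
P=np.array([0,.602,.463,0,.196,.376,0,-.191,0])
def ori(az,el,sign=1,roll=0):
    a,e=np.radians([az,el]); t=np.array([np.cos(a)*np.cos(e),np.sin(a)*np.cos(e),-np.sin(e)])
    y=sign*np.array([np.cos(a+np.pi/2),np.sin(a+np.pi/2),0]); M=np.stack([t,y,np.cross(t,y)],1)
    return M@rot(0,roll)
def ik(g,M,seed,back=.019):
    tcp=np.array(g)+back*M[:,0]
    f=lambda q:np.r_[(fk(q,P)[0]-tcp)*20,R.from_matrix(M.T@fk(q,P)[1]).as_rotvec()*3]
    best=None
    for s in [seed]+[np.array(seed)+np.random.default_rng(k).normal(0,40,6) for k in range(4)]:
        r=least_squares(f,np.clip(s,LO+1,HI-1),bounds=(LO,HI),x_scale=30)
        if r.cost<1e-6:
            m=np.min(np.minimum(r.x-LO,HI-r.x))
            if best is None: return r.x,m
    return None,None
E
python3 - <<'E'
from kin import *
q0=[20,10,-40,0,-80,0]
from concurrent.futures import ProcessPoolExecutor as E
def t(x):
    nm,g,az,el,s=x; q,m=ik(g,ori(az,el,s),q0); return nm,az,el,s,q,m
J=[]
for az in range(-180,180,30):
    for el in (50,60): 
        for s in(1,-1): J.append(('pick',(.452,-.153,.047),az,el,s))
for az in range(-180,180,30):
    for el in (30,):
        for s in(1,-1): J.append(('place',(.485,.2135,.042),az,el,s))
with E() as ex:
    for nm,az,el,s,q,m in ex.map(t,J):
        if q is not None: print(nm,az,el,s,np.round(q),round(m,1))
E
```

```text
pick -180 50 1 [  3.  38. -11.  -2. -82.  88.] 47.8
pick -180 50 -1 [  3.  38. -11.  -2. -82. -92.] 47.8
pick -180 60 1 [  3.  32. -17.  -2. -71.  88.] 41.6
pick -180 60 -1 [  3.  32. -17.  -2. -71. -92.] 41.6
pick -150 50 1 [ 13.  35. -23.  11. -72.  99.] 35.7
pick -150 50 -1 [ 13.  35. -23.  11. -72. -81.] 35.7
pick -150 60 1 [ 12.  29. -27.  10. -63. 101.] 31.5
pick -150 60 -1 [ 12.  29. -27.  10. -63. -79.] 31.5
pick -120 50 1 [ 22.  29. -40.  28. -58. 105.] 18.4
pick -120 50 -1 [ 22.  29. -40.  28. -58. -75.] 18.4
pick -120 60 1 [ 19.  24. -41.  25. -51. 111.] 16.9
pick -120 60 -1 [ 19.  24. -41.  25. -51. -69.] 16.9
pick 0 50 1 [-24.   9. -39. -76. -16.   4.] 15.8
pick 30 50 1 [-33.  16. -31. -62. -40.  21.] 27.2
pick 30 60 1 [-19.  13. -33. -46. -32.  -4.] 25.4
pick 60 50 1 [-31.  24. -21. -49. -58.  33.] 37.5
pick 60 60 1 [-22.  19. -24. -40. -50.  20.] 34.4
pick 90 50 1 [-25.  30. -11. -38. -72.  45.] 46.9
pick 90 50 -1 [ -25.   30.  -11.  -38.  -72. -135.] 38.6
pick 90 60 1 [-19.  25. -16. -32. -63.  38.] 42.0
pick 90 60 -1 [ -19.   25.  -16.  -32.  -63. -142.] 31.6
pick 12
[... 727 characters left out ...]
120 30 -1 [ 51.  52.  -0.   8. -97. -84.] 57.8
place -90 30 1 [ 61.  46. -21.  25. -81. 101.] 37.8
place -90 30 -1 [ 61.  46. -21.  25. -81. -79.] 37.8
place -60 30 1 [ 68.  39. -45.  50. -64.  95.] 13.1
place -60 30 -1 [ 68.  39. -45.  50. -64. -85.] 13.1
place 30 30 1 [ -20.   39.  -58. -133.  -65.   96.] 0.4
place 60 30 1 [-11.  30. -34. -92. -55.  59.] 24.6
place 90 30 1 [ -3.  34. -17. -68. -69.  48.] 41.1
place 90 30 -1 [  -3.   34.  -17.  -68.  -69. -132.] 41.1
place 120 30 1 [  6.  41.  -2. -52. -85.  48.] 56.4
place 120 30 -1 [   6.   41.   -2.  -52.  -85. -132.] 41.9
place 150 30 1 [  16.   48.   10.  -39. -100.   55.] 61.4
place 150 30 -1 [  16.   48.   10.  -39. -100. -125.] 48.5
```

```bash
cat > seq.py <<'E'
from kin import *
from plant import monitor
q=monitor.get_obs()['joint_pos']
def go(nm,g,az,el,s):
    global q
    qq,m=ik(g,ori(az,el,s),q)
    if qq is None: print(nm,'FAIL');return
    print(nm,np.round(qq),'margin',round(m,1),'maxd',round(abs(qq-q).max())); q=qq
lay=(.48,-.095)
go('vert',(.45,-.15,.29),-75,90,-1)
go('vert50',(.452,-.153,.29),50,90,1)
go('above',(.452,-.153,.2),50,55,1)
go('pick',(.452,-.153,.048),50,55,1)
go('lift',(.452,-.153,.2),50,55,1)
for e in (75,90,110,130,145): go('sw%d'%e,(*lay,.2),50,e,1)
go('lay',(*lay,.03),50,145,1)
go('up',(*lay,.2),50,145,1)
for e in (110,90,60): go('back%d'%e,(*lay,.2),50,e,1)
go('g2',(*lay,.03),50,60,1)
go('g2lift',(*lay,.2),50,60,1)
for e in (90,120,150): go('sw%d'%e,(*lay,.25),50,e,1)
for az in (-150,-170,170,148): go('yaw%d'%az,(.53,.08,.2),az,30,-1)
go('pre',(.55,.175,.1),148,30,-1)
go('place',(.485,.2135,.042),148,30,-1)
go('out',(.485+.085,.2135-.053,.08),148,30,-1)
E
python3 seq.py
```

```text
vert [  5.  -0. -19.   0. -71.  10.] margin 38.9 maxd 66
vert50 [  5.  -0. -19.  -0. -71. -45.] margin 39.2 maxd 55
above [-25.   5. -20. -39. -61.   3.] margin 38.3 maxd 48
pick [-27.  19. -25. -48. -49.  21.] margin 32.9 maxd 18
lift [-25.   5. -20. -39. -61.   3.] margin 38.3 maxd 18
sw75 [  3.   2. -25. -14. -53. -35.] margin 33.0 maxd 38
sw90 [ 12.   5. -26.  -0. -59. -52.] margin 32.4 maxd 16
sw110 [ 19.  13. -24.  11. -71. -64.] margin 34.5 maxd 13
sw130 [ 24.  23. -21.  16. -84. -71.] margin 37.6 maxd 13
sw145 [ 26.  31. -19.  19. -93. -75.] margin 39.6 maxd 9
lay [ 26.  43. -23.  20. -77. -81.] margin 35.0 maxd 16
up [ 26.  31. -19.  19. -93. -75.] margin 39.6 maxd 16
back110 [ 19.  13. -24.  11. -71. -64.] margin 34.5 maxd 22
back90 [ 12.   5. -26.  -0. -59. -52.] margin 32.4 maxd 13
back60 [-11.   2. -23. -33. -54. -13.] margin 35.7 maxd 39
g2 [-14.  18. -28. -45. -39.   9.] margin 30.4 maxd 22
g2lift [-11.   2. -23. -33. -54. -13.] margin 35.7 maxd 22
sw90 [ 12.   3. -22.   0. -66. -52.] margin 36.7 maxd 39
sw120 [ 22.  15. -19.  14. -84. -67.] margin 39.8 maxd 18
sw150 [  27.   30.  -16.   20. -101.  -74.] margin 42.1 maxd 17
yaw-150 [  30.   44.   11.    0. -117.  -90.] margin 57.5 maxd 28
yaw-170 [  22.   45.   19.  -12. -123. -103.] margin 52.3 maxd 13
yaw170 [  14.   44.   22.  -25. -123. -116.] margin 50.0 maxd 14
yaw148 [   5.   41.   19.  -36. -117. -129.] margin 44.5 maxd 13
pre [  11.   48.   20.  -39. -109. -130.] margin 43.8 maxd 8
place [  15.   48.   10.  -40.  -99. -126.] margin 47.9 maxd 10
out [  10.   50.   23.  -38. -109. -129.] margin 44.6 maxd 13
```

Every stage is reachable with joint margins over 30°. The plan is to pick pointing az 50°, el 55°, swing 90° to lay the pot down, regrasp from the mouth side, swing again, then place pointing az 148°. First I rise and reorient.

```bash
python3 -m crank '[{"linear":[-0.1,0,0.9],"rot":[0,0,0],"hand":1},{"linear":[-0.1,0,0.9],"rot":[0,0,0],"hand":1},{"linear":[-0.1,0,0.6],"rot":[0.9,0.25,0],"hand":1},{"linear":[0,0,0.2],"rot":[0.9,0.25,0],"hand":1},{"linear":[0,0,0],"rot":[0.9,0.25,0],"hand":1},{"linear":[0,0,0],"rot":[0.9,0.25,0],"hand":1},{"linear":[0,0,0],"rot":[0.9,0.25,0],"hand":1},{"linear":[0,0,0],"rot":[0.9,0.25,0],"hand":1},{"linear":[0,0,0],"rot":[0.9,0.25,0],"hand":1}]'
python3 - <<'E'
from h import *
o=plan(50,90,1,tcp=[.452,-.152,.27])
o=plan(50,55,1,tcp=[.452,-.152,.27])
E
```

```text
clock: 5.0
tool_pos: [0.4474, -0.1527, 0.3136]
orientation: [177.5, 86.0, -76.9]
force: [-0.4, -1.1, 0.8]
opening: 0.0876
clock 5.00 tcp [ 0.4474 -0.1527  0.3136] open 0.0876 q [  8.6  -3.2 -18.5   4.2 -74.4   5.8] F [-0.4 -1.1  0.8]
rot units [  0.81  -0.21 -11.11] lin units [ 0.077  0.011 -0.727] d mm [  4.6   0.7 -43.6] target tcp [0.452, -0.152, 0.27]
clock 5.00 tcp [ 0.4474 -0.1527  0.3136] open 0.0876 q [  8.6  -3.2 -18.5   4.2 -74.4   5.8] F [-0.4 -1.1  0.8]
rot units [  7.92  -1.75 -10.67] lin units [ 0.077  0.011 -0.727] d mm [  4.6   0.7 -43.6] target tcp [0.452, -0.152, 0.27]
```

```bash
python3 -m crank '[{"linear":[0,0,0],"rot":[0.72,-0.16,-0.97],"hand":1},{"linear":[0,0,0],"rot":[0.72,-0.16,-0.97],"hand":1},{"linear":[0,0,0],"rot":[0.72,-0.16,-0.97],"hand":1},{"linear":[0,0,0],"rot":[0.72,-0.16,-0.97],"hand":1},{"linear":[0,0,0],"rot":[0.72,-0.16,-0.97],"hand":1},{"linear":[0,0,0],"rot":[0.72,-0.16,-0.97],"hand":1},{"linear":[0,0,0],"rot":[0.72,-0.16,-0.97],"hand":1},{"linear":[0,0,0],"rot":[0.72,-0.16,-0.97],"hand":1},{"linear":[0,0,0],"rot":[0.72,-0.16,-0.97],"hand":1},{"linear":[0,0,0],"rot":[0.72,-0.16,-0.97],"hand":1},{"linear":[0,0,0],"rot":[0.72,-0.16,-0.97],"hand":1},{"linear":[0,0,0],"rot":[0,0,0],"hand":1}]'
python3 - <<'E'
from h import *
o=plan(50,55,1,grasp=[.452,-.153,.14])
E
```

```text
clock: 6.5
tool_pos: [0.4419, -0.1408, 0.3367]
orientation: [-3.6, 52.1, 46.1]
force: [-0.6, 0.1, -0.1]
opening: 0.0875
clock 6.50 tcp [ 0.4419 -0.1408  0.3367] open 0.0875 q [-26.2  -5.9 -11.6 -37.4 -74.7  -6.9] F [-0.6  0.1 -0.1]
rot units [-0.15  0.71  0.2 ] lin units [ 0.285 -0.064 -3.538] d mm [  17.1   -3.8 -212.3] target tcp [ 0.45900507 -0.14465168  0.12443611]
```

```bash
python3 -m crank '[{"linear":[0.07,0,-0.9],"rot":[-0.15,0.7,0.2],"hand":1},{"linear":[0.07,0,-0.9],"rot":[0,0,0],"hand":1},{"linear":[0.07,0,-0.9],"rot":[0,0,0],"hand":1},{"linear":[0.07,0,-0.7],"rot":[0,0,0],"hand":1},{"linear":[0,0,0],"rot":[0,0,0],"hand":1}]'
python3 - <<'E'
from h import *
o=plan(50,55,1,grasp=[.452,-.153,.048])
s=eyes.snapshot('wrist');save('w4.png',s['image'],1.2)
s2=eyes.snapshot('top');save('t4.png',s2['image'][120:300,180:380],3.5)
E
```

```text
clock: 7.12
tool_pos: [0.4611, -0.1388, 0.1366]
orientation: [-2.2, 54.9, 49.2]
force: [0.6, -0.1, 1.1]
opening: 0.0875
clock 7.12 tcp [ 0.4611 -0.1388  0.1366] open 0.0875 q [-24.6   8.1 -22.9 -41.8 -56.    9.3] F [ 0.6 -0.1  1.1]
rot units [ 0.14  0.21 -0.21] lin units [-0.035 -0.097 -1.736] d mm [  -2.1   -5.8 -104.2] target tcp [ 0.45900507 -0.14465168  0.03243611]
```

View pics/w4.png

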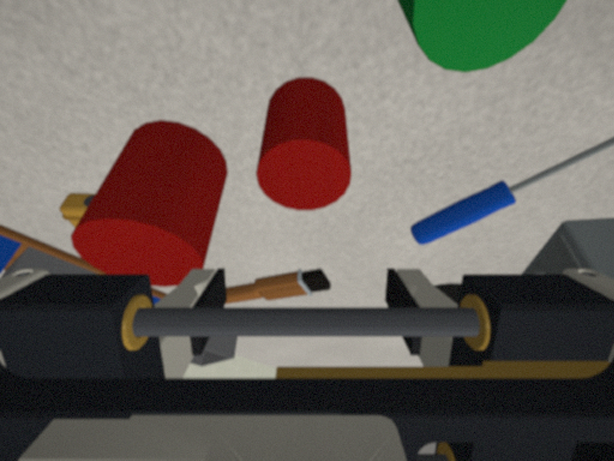

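View pics/t4.png

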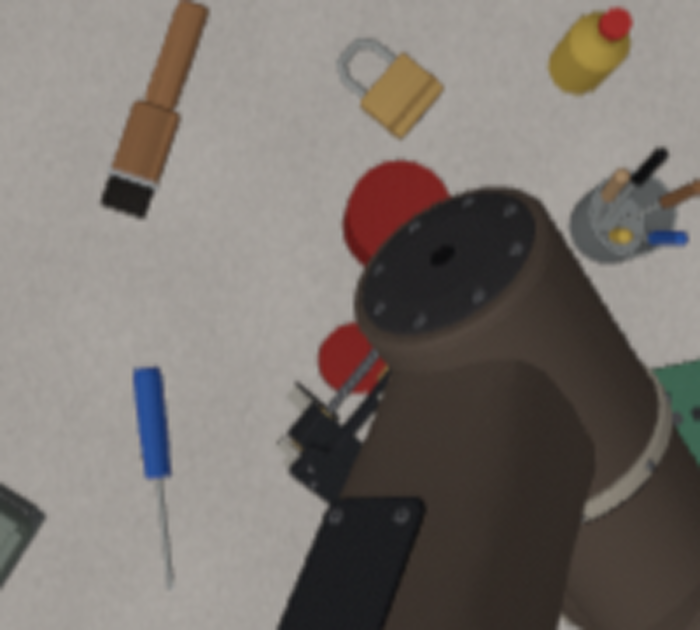

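The wrist view shows the small red pot at (305,140), centred between the jaws at x≈205 and 410. The big red pot is at the left and the green one at the top, both clear of the fingers. The picture is inverted, so I'll check where the camera sits before going lower.

Run:
```python
from h import *
o=monitor.get_obs()
s=eyes.snapshot('wrist');print(s['hand_eye'].round(3))
c=cloud(s,o); Rm=R.from_euler('xyz',o['orientation'],degrees=True).as_matrix()
print(o['tool_pos']+Rm@s['hand_eye'][:3,3])
im=s['image'].astype(int);m=(im[...,0]>80)&(im[...,1]<60)&(im[...,2]<60)
k,l,st,ce=cv2.connectedComponentsWithStats(m.astype(np.uint8))
for i in range(1,k):
    if st[i,4]>300:
        p=c[l==i];zz=np.nanpercentile(p[:,2],90);q=p[abs(p[:,2]-zz)<.004]
        print(ce[i]*1.2,st[i,4],zz,cv2.minEnclosingCircle(q[:,:2].astype(np.float32)))
# tool-frame cloud of gripper parts
d=s['depth'];K=s['K'];v,u=np.indices(d.shape)
p=np.stack([(u-K[0,2])/K[0,0]*d,-(v-K[1,2])/K[1,1]*d,-d],-1)@s['hand_eye'][:3,:3].T+s['hand_eye'][:3,3]
for uu,vv in [(120,300),(300,322),(300,390),(200,430),(560,300),(205,290),(20,290)]:
    print(uu,vv,p[int(vv/1.2),int(uu/1.2)].round(3))
```

```text
[[-0.001  0.291 -0.957 -0.159]
 [ 1.     0.001 -0.001 -0.001]
 [ 0.    -0.957 -0.291 -0.079]
 [ 0.     0.     0.     1.   ]]
[ 0.36338927 -0.25995053  0.22408566]
[310.19783257 143.75762526] 6367 0.0725788554248659 ((0.4517790675163269, -0.1553841233253479), 0.030044352635741234)
[159.66972905 202.82431013] 11995 0.10245428027518666 ((0.5695945620536804, -0.18886442482471466), 0.043257392942905426)
120 300 [-0.086 -0.048 -0.038]
300 322 [-0.083 -0.002 -0.03 ]
300 390 [-0.103 -0.002 -0.026]
200 430 [-0.111 -0.021 -0.025]
560 300 [-0.087  0.064 -0.039]
205 290 [-0.025 -0.048 -0.01 ]
20 290 [-0.08  -0.078 -0.038]
```

```bash
python3 -m crank '[{"linear":[-0.05,-0.1,-0.6],"rot":[0.1,0.2,-0.2],"hand":1},{"linear":[-0.03,-0.02,-0.6],"rot":[0,0,0],"hand":1},{"linear":[-0.03,-0.02,-0.5],"rot":[0,0,0],"hand":1},{"linear":[0,0,0],"rot":[0,0,0],"hand":1}]'
python3 - <<'E'
from h import *
o=plan(50,55,1,grasp=[.452,-.1545,.048])
E
```

```text
clock: 7.78
tool_pos: [0.4628, -0.1519, 0.0477]
orientation: [-3.1, 54.8, 47.7]
force: [-0.6, -0.1, 0.5]
opening: 0.0873
clock 7.78 tcp [ 0.4628 -0.1519  0.0477] open 0.0873 q [-27.9  17.2 -25.1 -47.7 -49.   21.5] F [-0.6 -0.1  0.5]
rot units [ 0.2   0.3  -0.05] lin units [-0.063  0.096 -0.254] d mm [ -3.8   5.8 -15.2] target tcp [ 0.45900507 -0.14615168  0.03243611]
```

```bash
python3 -m crank '[{"linear":[-0.06,0.08,-0.2],"rot":[0.25,0.3,-0.05],"hand":1},{"linear":[0,0,-0.05],"rot":[0,0,0],"hand":1},{"linear":[0,0,0],"rot":[0,0,0],"hand":1}]'
python3 - <<'E'
from h import *
o=plan(50,55,1,grasp=[.452,-.1545,.048])
s=eyes.snapshot('wrist');save('w5.png',s['image'],1.2)
E
```

```text
clock: 8.15
tool_pos: [0.4618, -0.1481, 0.0367]
orientation: [-0.3, 54.7, 49.8]
force: [-0.1, -0.0, 0.5]
opening: 0.0877
clock 8.15 tcp [ 0.4618 -0.1481  0.0367] open 0.0877 q [-27.9  18.8 -24.8 -48.1 -49.3  21.4] F [-0.1 -0.   0.5]
rot units [-0.02  0.07 -0.01] lin units [-0.046  0.032 -0.072] d mm [-2.8  1.9 -4.3] target tcp [ 0.45900507 -0.14615168  0.03243611]
```

View pics/w5.png

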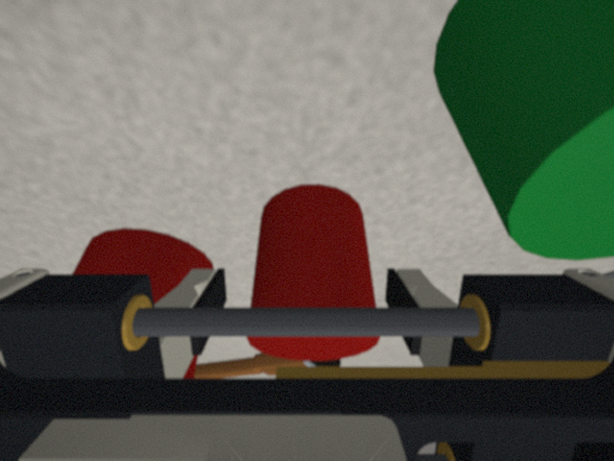

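The small red pot (313,270) stands between the jaws, about 3 mm off their middle, and both neighbours are clear of the gripper. I'll correct the offset and close.

```bash
python3 -m crank '[{"linear":[-0.05,0.04,-0.04],"rot":[0,0,0],"hand":1},{"linear":[0,0,0],"rot":[0,0,0],"hand":0},{"linear":[0,0,0],"rot":[0,0,0],"hand":0},{"linear":[0,0,0],"rot":[0,0,0],"hand":0},{"linear":[0,0,0],"rot":[0,0,0],"hand":0},{"linear":[0,0,0],"rot":[0,0,0],"hand":0},{"linear":[0,0,0],"rot":[0,0,0],"hand":0}]'
python3 - <<'E'
from h import *
o=plan(50,55,1,grasp=[.452,-.1545,.2])
E
```

```text
clock: 9.07
tool_pos: [0.4589, -0.1456, 0.0351]
orientation: [-0.5, 54.7, 49.7]
force: [-0.4, -1.0, 1.0]
opening: 0.0594
clock 9.07 tcp [ 0.4589 -0.1456  0.0351] open 0.0594 q [-27.9  18.7 -25.3 -48.4 -49.   21.8] F [-0.4 -1.   1. ]
rot units [-0.01  0.08 -0.01] lin units [ 2.000e-03 -1.000e-02  2.489e+00] d mm [ 1.000e-01 -6.000e-01  1.494e+02] target tcp [ 0.45900507 -0.14615168  0.18443611]
```

```bash
python3 -m crank '[{"linear":[0,0,0.4],"rot":[0,0,0],"hand":0},{"linear":[0,0,0.7],"rot":[0,0,0],"hand":0},{"linear":[0,0,0.7],"rot":[0,0,0],"hand":0},{"linear":[0,0,0.7],"rot":[0,0,0],"hand":0},{"linear":[0,0,0],"rot":[0,0,0],"hand":0}]'
python3 - <<'E'
from h import *
o=plan(50,100,1,grasp=[.48,-.095,.2])
plan(50,145,1,grasp=[.48,-.095,.2])
s=eyes.snapshot('wrist');save('w6.png',s['image'],1.0)
E
```

```text
clock: 9.7
tool_pos: [0.4565, -0.145, 0.1874]
orientation: [0.0, 54.8, 50.0]
force: [0.5, 0.3, -3.1]
opening: 0.0592
clock 9.70 tcp [ 0.4565 -0.145   0.1874] open 0.0592 q [-25.    4.5 -20.  -39.2 -61.7   3. ] F [ 0.5  0.3 -3.1]
rot units [-6.92  5.8  -0.  ] lin units [ 0.357  0.791 -0.102] d mm [21.4 47.5 -6.1] target tcp [ 0.47787924 -0.09752742  0.18128865]
clock 9.70 tcp [ 0.4565 -0.145   0.1874] open 0.0592 q [-25.    4.5 -20.  -39.2 -61.7   3. ] F [ 0.5  0.3 -3.1]
rot units [-13.82  11.59  -0.  ] lin units [0.225 0.635 0.028] d mm [13.5 38.1  1.7] target tcp [ 0.46999573 -0.10692263  0.18910205]
```

View pics/w6.png

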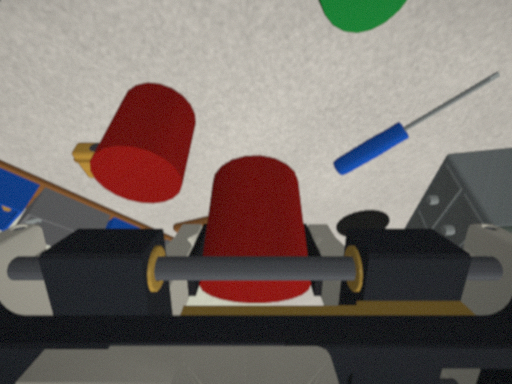

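The pot is held at (258,220) in the picture and the load reads about 3 N. Now I swing 90°.

```bash
python3 -m crank '[{"linear":[0.02,0.04,0.05],"rot":[-0.77,0.64,0],"hand":0},{"linear":[0.02,0.04,0.05],"rot":[-0.77,0.64,0],"hand":0},{"linear":[0.02,0.04,0.05],"rot":[-0.77,0.64,0],"hand":0},{"linear":[0.02,0.04,0],"rot":[-0.77,0.64,0],"hand":0},{"linear":[0.02,0.04,0],"rot":[-0.77,0.64,0],"hand":0},{"linear":[0.02,0.04,0],"rot":[-0.77,0.64,0],"hand":0},{"linear":[0.02,0.04,0],"rot":[-0.77,0.64,0],"hand":0},{"linear":[0.02,0.04,0],"rot":[-0.77,0.64,0],"hand":0},{"linear":[0.02,0.04,0],"rot":[-0.77,0.64,0],"hand":0},{"linear":[0.02,0.04,0],"rot":[-0.77,0.64,0],"hand":0},{"linear":[0.02,0.04,0],"rot":[-0.77,0.64,0],"hand":0},{"linear":[0.02,0.04,0],"rot":[-0.77,0.64,0],"hand":0},{"linear":[0,0.04,0],"rot":[-0.77,0.64,0],"hand":0},{"linear":[0,0.04,0],"rot":[-0.77,0.64,0],"hand":0},{"linear":[0,0.04,0],"rot":[-0.77,0.64,0],"hand":0},{"linear":[0,0.04,0],"rot":[-0.77,0.64,0],"hand":0},{"linear":[0,0,0],"rot":[-0.77,0.64,0],"hand":0}]'
python3 - <<'E'
from h import *
plan(50,145,1,grasp=[.48,-.095,.1])
s=eyes.snapshot('scene');save('s7.png',s['image'],1.5)
E
```

```text
clock: 11.88
tool_pos: [0.4541, -0.1038, 0.1665]
orientation: [178.7, 35.7, -132.2]
force: [-0.5, 0.3, -1.8]
opening: 0.0591
clock 11.88 tcp [ 0.4541 -0.1038  0.1665] open 0.0591 q [ 26.4  31.2 -20.1  17.2 -91.  -75.5] F [-0.5  0.3 -1.8]
rot units [-0.25 -0.08  0.28] lin units [ 0.265 -0.052 -1.289] d mm [ 15.9  -3.1 -77.4] target tcp [ 0.46999573 -0.10692263  0.08910205]
```

View pics/s7.png

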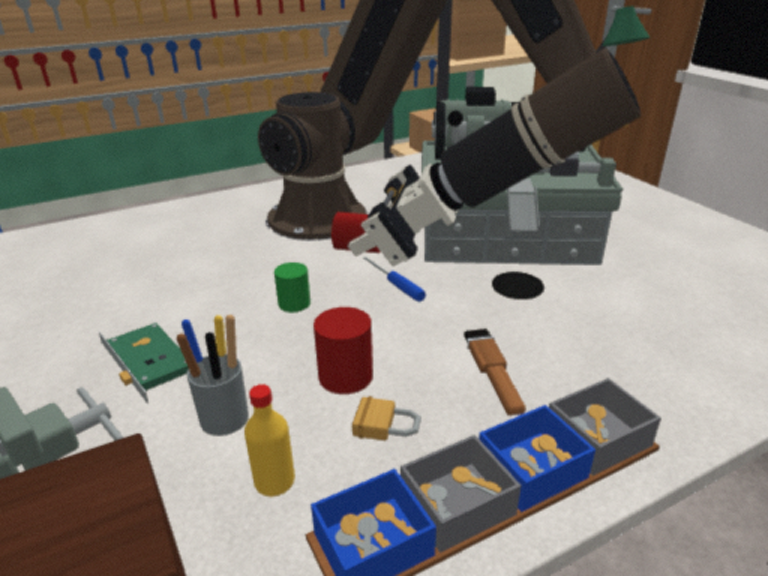

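The pot is level at (350,232), its mouth toward the robot's right and the gripper above and behind it. I'll lower it.

```bash
python3 -m crank '[{"linear":[0.15,-0.05,-0.6],"rot":[-0.25,-0.1,0.28],"hand":0},{"linear":[0.12,0,-0.6],"rot":[0,0,0],"hand":0},{"linear":[0.02,0,-0.6],"rot":[0,0,0],"hand":0},{"linear":[0,0,-0.25],"rot":[0,0,0],"hand":0},{"linear":[0,0,0],"rot":[0,0,0],"hand":0}]'
python3 - <<'E'
from h import *
plan(50,145,1,grasp=[.48,-.095,.03])
E
```

```text
clock: 12.55
tool_pos: [0.4683, -0.1074, 0.0323]
orientation: [179.4, 34.3, -130.3]
force: [0.2, -0.3, -2.1]
opening: 0.0595
clock 12.55 tcp [ 0.4683 -0.1074  0.0323] open 0.0595 q [ 26.4  42.7 -22.8  19.5 -78.5 -79.8] F [ 0.2 -0.3 -2.1]
rot units [ 0.04 -0.16 -0.01] lin units [ 0.028  0.009 -0.22 ] d mm [  1.7   0.5 -13.2] target tcp [ 0.46999573 -0.10692263  0.01910205]
```

```bash
python3 -m crank '[{"linear":[0,0,-0.12],"rot":[0.04,-0.15,0],"hand":0},{"linear":[0,0,-0.06],"rot":[0,0,0],"hand":0},{"linear":[0,0,0],"rot":[0,0,0],"hand":0}]'
python3 - <<'E'
from h import *
plan(50,145,1,grasp=[.48,-.095,.03])
s=eyes.snapshot('scene');save('s8.png',s['image'][100:300,150:380],3.4)
E
```

```text
clock: 12.92
tool_pos: [0.4693, -0.1071, 0.0228]
orientation: [-179.9, 35.2, -129.9]
force: [0.2, 1.1, -1.6]
opening: 0.059
clock 12.93 tcp [ 0.4693 -0.1071  0.0228] open 0.0590 q [ 26.4  42.9 -23.4  19.7 -76.9 -80.5] F [ 0.2  1.1 -1.6]
rot units [-0.02  0.04 -0.02] lin units [ 0.012  0.002 -0.062] d mm [ 0.7  0.1 -3.7] target tcp [ 0.46999573 -0.10692263  0.01910205]
```

View pics/s8.png

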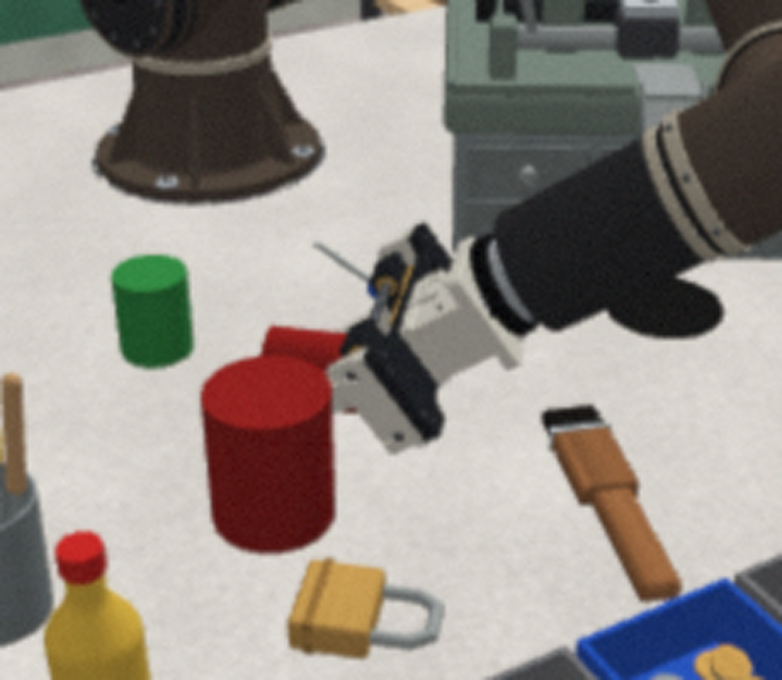

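The pot hovers about 3 mm above the bench, partly hidden behind the big pot, with nothing touched. I'll go down to contact.

```bash
python3 -m crank '[{"linear":[0,0,-0.06],"rot":[0,0,0],"hand":0},{"linear":[0,0,-0.05],"rot":[0,0,0],"hand":0},{"linear":[0,0,0],"rot":[0,0,0],"hand":0}]'
python3 - <<'E'
from h import *
plan(50,145,1,grasp=[.48,-.095,.03])
E
```

```text
clock: 13.35
tool_pos: [0.4699, -0.1068, 0.0198]
orientation: [-179.8, 35.1, -129.7]
force: [0.6, 0.3, -2.1]
opening: 0.059
clock 13.35 tcp [ 0.4699 -0.1068  0.0198] open 0.0590 q [ 26.5  43.3 -23.4  19.8 -76.7 -80.8] F [ 0.6  0.3 -2.1]
rot units [ 0.01  0.04 -0.03] lin units [ 0.002 -0.002 -0.012] d mm [ 0.1 -0.1 -0.7] target tcp [ 0.46999573 -0.10692263  0.01910205]
```

```bash
python3 -m crank '[{"linear":[0,0,-0.04],"rot":[0,0,0],"hand":0},{"linear":[0,0,-0.03],"rot":[0,0,0],"hand":0}]'
python3 - <<'E'
from h import *
plan(50,145,1,grasp=[.48,-.095,.03])
E
```

```text
clock: 13.6
tool_pos: [0.47, -0.1069, 0.0194]
orientation: [-179.7, 34.8, -129.6]
force: [-1.6, 6.3, 14.1]
opening: 0.0592
clock 13.60 tcp [ 0.47   -0.1069  0.0194] open 0.0592 q [ 26.6  43.5 -23.3  19.9 -76.8 -80.9] F [-1.6  6.3 14.1]
rot units [ 0.07  0.01 -0.05] lin units [ 0.    -0.001 -0.006] d mm [ 0.  -0.  -0.3] target tcp [ 0.46999573 -0.10692263  0.01910205]
```

Contact reads about 16 N. I'll ease off, open, and back out along the tool.

```bash
python3 -m crank '[{"linear":[0,0,0.02],"rot":[0,0,0],"hand":0},{"linear":[0,0,0],"rot":[0,0,0],"hand":1},{"linear":[0,0,0],"rot":[0,0,0],"hand":1},{"linear":[0,0,0],"rot":[0,0,0],"hand":1},{"linear":[0,0,0],"rot":[0,0,0],"hand":1},{"linear":[0.2,0.25,0.23],"rot":[0,0,0],"hand":1},{"linear":[0.26,0.31,0.29],"rot":[0,0,0],"hand":1},{"linear":[0.26,0.31,0.29],"rot":[0,0,0],"hand":1},{"linear":[0,0,0.9],"rot":[0,0,0],"hand":1},{"linear":[0,0,0.9],"rot":[0,0,0],"hand":1},{"linear":[0,0,0.5],"rot":[0,0,0],"hand":1}]'
python3 - <<'E'
from h import *
plan(50,60,1,grasp=[.47,-.11,.2])
s=eyes.snapshot('top');save('t9.png',s['image'],1.5);np.save('t9c.npy',cloud(s))
s=eyes.snapshot('scene');save('s9.png',s['image'],1.5)
E
```

```text
clock: 14.98
tool_pos: [0.512, -0.0544, 0.2097]
orientation: [-180.0, 34.3, -129.8]
force: [0.6, 0.3, -1.3]
opening: 0.0877
clock 14.97 tcp [ 0.512  -0.0544  0.2097] open 0.0877 q [  29.    33.9   -9.4   17.7 -100.   -74.5] F [ 0.6  0.3 -1.3]
rot units [ 13.15 -10.99  -0.02] lin units [-0.598 -0.805 -0.436] d mm [-35.9 -48.3 -26.2] target tcp [ 0.47610648 -0.10272258  0.18354552]
```

View pics/t9.png

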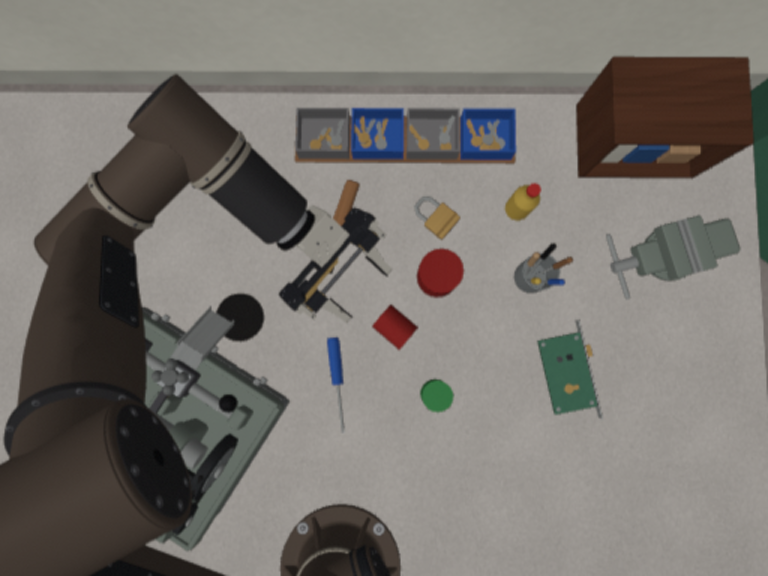

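View pics/s9.png

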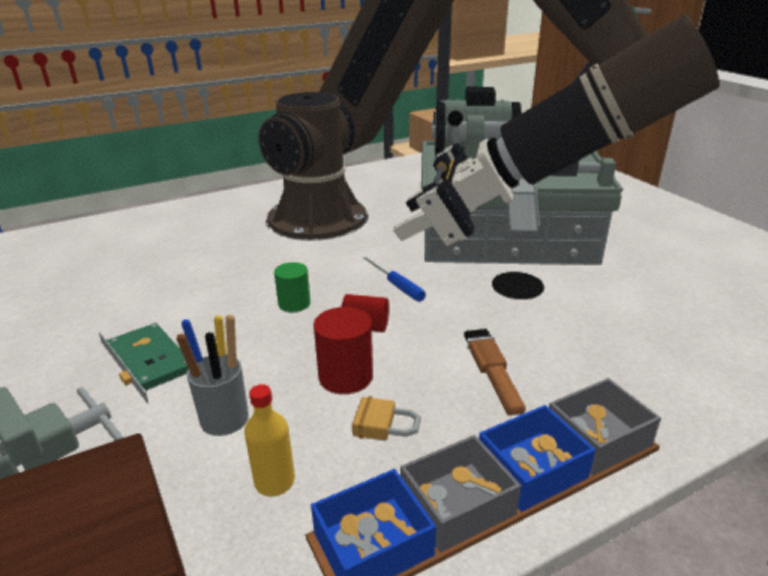

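The pot lies on its side at top px (395,327), and the bystanders look unmoved. I'll measure its centre and axis.

Run:
```python
from h import *
s=eyes.snapshot('top');c=cloud(s);im=s['image'].astype(int)
m=(im[...,0]>80)&(im[...,1]<60)&(im[...,2]<60);m[:200]=0;m[240:]=0;m[:,:240]=0;m[:,285:]=0
p=c[m];print(m.sum(),np.nanpercentile(p[:,2],95)); rect=cv2.minAreaRect(p[:,:2].astype(np.float32));print(rect)
q=p[p[:,2]>.045];print(cv2.minAreaRect(q[:,:2].astype(np.float32)),q.mean(0))
save('t10.png',s['image'][195:245,235:290],10)
```

```text
376 0.060658936071511425
((0.46612292528152466, -0.10141561925411224), (0.06773776561021805, 0.05544983595609665), 50.08060836791992)
((0.4644477367401123, -0.09983257949352264), (0.06778809428215027, 0.048165760934352875), 49.69164276123047) [ 0.46375284 -0.09883094  0.05590839]
```

View pics/t10.png

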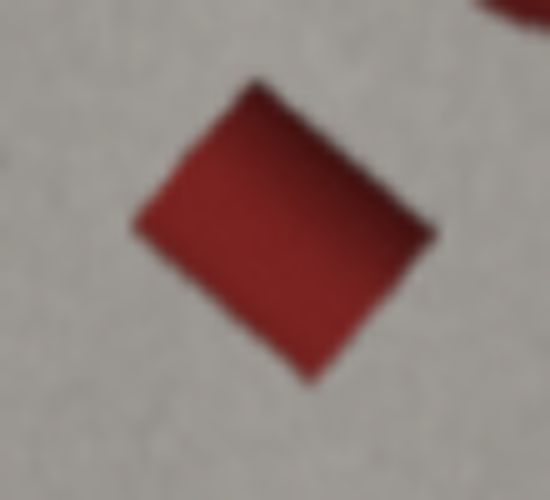

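The axis is at az 50° and the centre about (0.469,-0.104). The dark side of the pot is cut out of the mask, so I trust the release pose for the last millimetres. At the regrasp the gripper body would come close to the big red pot. So I'll come in offset toward az 140°, nudge the pot a little that way with a finger, and then close.

```bash
python3 -m crank '[{"linear":[-0.05,-0.04,0.1],"rot":[0.77,-0.645,0],"hand":1},{"linear":[-0.05,-0.04,0.1],"rot":[0.77,-0.645,0],"hand":1},{"linear":[-0.05,-0.04,0.1],"rot":[0.77,-0.645,0],"hand":1},{"linear":[-0.05,-0.04,0.1],"rot":[0.77,-0.645,0],"hand":1},{"linear":[-0.05,-0.04,0],"rot":[0.77,-0.645,0],"hand":1},{"linear":[-0.05,-0.04,0],"rot":[0.77,-0.645,0],"hand":1},{"linear":[-0.05,-0.04,0],"rot":[0.77,-0.645,0],"hand":1},{"linear":[-0.05,-0.04,0],"rot":[0.77,-0.645,0],"hand":1},{"linear":[-0.05,-0.04,0],"rot":[0.77,-0.645,0],"hand":1},{"linear":[-0.05,-0.04,0],"rot":[0.77,-0.645,0],"hand":1},{"linear":[-0.05,-0.04,0],"rot":[0.77,-0.645,0],"hand":1},{"linear":[-0.05,-0.04,0],"rot":[0.77,-0.645,0],"hand":1},{"linear":[-0.05,-0.04,0],"rot":[0.77,-0.645,0],"hand":1},{"linear":[-0.05,-0.04,0],"rot":[0.77,-0.645,0],"hand":1},{"linear":[-0.05,-0.04,0],"rot":[0.77,-0.645,0],"hand":1},{"linear":[-0.05,-0.04,0],"rot":[0.77,-0.645,0],"hand":1},{"linear":[0,0,0],"rot":[0.77,-0.645,0],"hand":1},{"linear":[0,0,0],"rot":[0,0,0],"hand":1}]'
python3 - <<'E'
from h import *
o=plan(50,60,1,grasp=[.459,-.1006,.1])
s=eyes.snapshot('wrist');save('w11.png',s['image'],1.2)
c=cloud(s,o);im=s['image'].astype(int);m=(im[...,0]>60)&(im[...,1]<60)&(im[...,2]<60)
k,l,st,ce=cv2.connectedComponentsWithStats(m.astype(np.uint8))
for i in range(1,k):
    if st[i,4]>300:
        p=c[l==i];p=p[(p[:,2]>.005)&(p[:,2]<.2)];print(ce[i]*1.2,st[i,4],p.mean(0) if len(p) else '', cv2.minAreaRect(p[:,:2].astype(np.float32)) if len(p) else '')
E
```

```text
clock: 17.38
tool_pos: [0.4535, -0.0935, 0.2142]
orientation: [1.3, 58.8, 51.4]
force: [0.6, 0.4, 0.3]
opening: 0.0875
clock 17.38 tcp [ 0.4535 -0.0935  0.2142] open 0.0875 q [-13.8  -1.5 -22.3 -33.1 -59.5 -11.5] F [0.6 0.4 0.3]
rot units [-0.28  0.05 -0.05] lin units [ 0.193  0.004 -2.177] d mm [  11.6    0.2 -130.6] target tcp [ 0.46510648 -0.09332258  0.08354552]
[126.51284386 132.50833168] 10106 [ 0.55126409 -0.19311683  0.08185831] ((0.5687261819839478, -0.18860368430614471), (0.08492091298103333, 0.08199327439069748), 8.797874450683594)
[286.83807635 113.28874566] 4034 [ 0.4601168  -0.10819247  0.04875101] ((0.4649675190448761, -0.10352298617362976), (0.07166118174791336, 0.05699620023369789), 49.60529327392578)
[558.2858427  369.65123596] 445
```

View pics/w11.png

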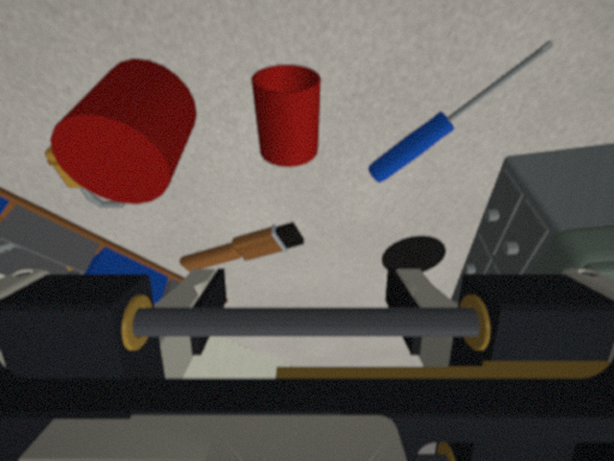

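The wrist view shows the lying pot at (287,113) with its mouth toward the camera. Its centre is (0.465,-0.1035), in agreement with the top view. The screwdriver, brush and big pot are clear. Descending with the offset.

```bash
python3 -m crank '[{"linear":[0.12,0,-0.8],"rot":[-0.28,0.05,-0.05],"hand":1},{"linear":[0.03,0,-0.8],"rot":[0,0,0],"hand":1},{"linear":[0.02,0,-0.5],"rot":[0,0,0],"hand":1},{"linear":[0,0,0],"rot":[0,0,0],"hand":1}]'
python3 - <<'E'
from h import *
o=plan(50,60,1,grasp=[.456,-.100,.045])
s=eyes.snapshot('wrist');save('w12.png',s['image'],1.2)
E
```

```text
clock: 17.92
tool_pos: [0.4646, -0.0926, 0.0854]
orientation: [-0.3, 60.5, 50.0]
force: [-1.2, -0.7, 0.2]
opening: 0.0878
clock 17.93 tcp [ 0.4646 -0.0926  0.0854] open 0.0878 q [-13.2   9.2 -28.6 -38.5 -44.9  -0.5] F [-1.2 -0.7  0.2]
rot units [ 0.09 -0.04 -0.04] lin units [-0.042 -0.002 -0.948] d mm [ -2.5  -0.1 -56.9] target tcp [ 0.46210648 -0.09272258  0.02854552]
```

View pics/w12.png

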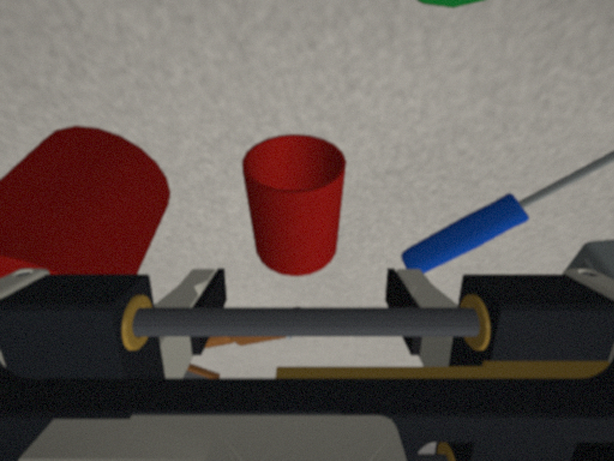

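The pot (295,205) is between the jaws, left of their middle as planned, and the big pot's edge (165,190) lies outside the left finger. Down, sideways nudge, down.

```bash
python3 -m crank '[{"linear":[-0.04,0,-0.5],"rot":[0.05,0,0],"hand":1},{"linear":[-0.02,0,-0.4],"rot":[0,0,0],"hand":1},{"linear":[-0.05,0.04,0],"rot":[0,0,0],"hand":1},{"linear":[-0.08,0.07,0],"rot":[0,0,0],"hand":1},{"linear":[-0.08,0.07,0],"rot":[0,0,0],"hand":1},{"linear":[0,0,0],"rot":[0,0,0],"hand":1}]'
python3 - <<'E'
from h import *
o=plan(50,60,1,grasp=[.444,-.090,.03])
s=eyes.snapshot('wrist');save('w13.png',s['image'],1.2)
c=cloud(s,o);im=s['image'].astype(int);m=(im[...,0]>60)&(im[...,1]<60)&(im[...,2]<60)
k,l,st,ce=cv2.connectedComponentsWithStats(m.astype(np.uint8))
for i in range(1,k):
    if st[i,4]>300:
        p=c[l==i];p=p[(p[:,2]>.005)&(p[:,2]<.2)];print(ce[i]*1.2,st[i,4],cv2.minAreaRect(p[:,:2].astype(np.float32)) if len(p) else '')
E
```

```text
clock: 18.73
tool_pos: [0.4555, -0.0828, 0.0419]
orientation: [-2.1, 60.0, 48.6]
force: [0.4, 0.4, -0.6]
opening: 0.0874
clock 18.73 tcp [ 0.4555 -0.0828  0.0419] open 0.0874 q [-13.9  12.7 -31.1 -43.6 -40.    7.3] F [ 0.4  0.4 -0.6]
rot units [ 0.14  0.16 -0.1 ] lin units [-0.09   0.002 -0.473] d mm [ -5.4   0.1 -28.4] target tcp [ 0.45010648 -0.08272258  0.01354552]
[ 56.37395708 222.77738124] 8294 ((0.5035263895988464, -0.17819109559059143), (0.07546357065439224, 0.0952737033367157), 80.89909362792969)
[275.72752179 241.98592777] 9636 ((0.45317161083221436, -0.1105966866016388), (0.09302709996700287, 0.05758577957749367), 49.131736755371094)
[475.14409938 320.82857143] 322 ((0.37761083245277405, -0.10282165557146072), (0.015036537311971188, 0.0020978450775146484), 54.26002883911133)
[222.67114625 357.2798419 ] 506 ((0.6466355919837952, 0.00417453795671463), (0.00985534768551588, 0.08653705567121506), 78.3670425415039)
[507.60492813 370.14455852] 1461 ((0.37876415252685547, -0.10617544502019882), (0.006957382895052433, 0.07444722950458527), 48.415733337402344)
```

View pics/w13.png

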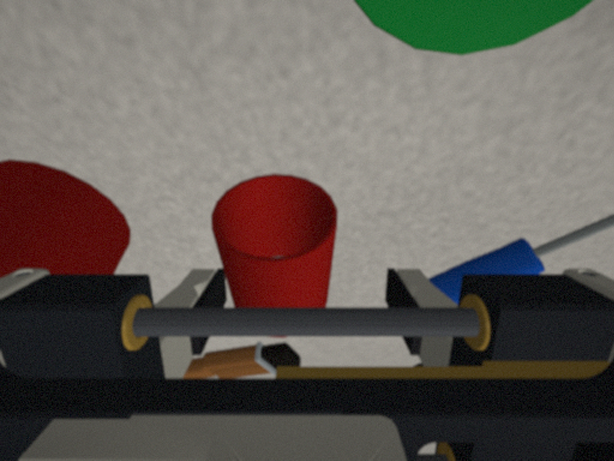

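```bash
python3 -m crank '[{"linear":[-0.04,-0.05,-0.25],"rot":[0.14,0.16,-0.1],"hand":1},{"linear":[0,0,-0.22],"rot":[0,0,0],"hand":1},{"linear":[0,0,0],"rot":[0,0,0],"hand":1}]'
python3 - <<'E'
from h import *
o=plan(50,60,1,grasp=[.4500,-.095,.03])
t=o['tool_pos'];print('axial',t[0]*.643+t[1]*.766)
s=eyes.snapshot('wrist');save('w14.png',s['image'],1.2)
E
```

```text
clock: 19.15
tool_pos: [0.4559, -0.0869, 0.015]
orientation: [-0.6, 59.9, 49.5]
force: [-0.2, -0.6, -0.9]
opening: 0.0877
clock 19.15 tcp [ 0.4559 -0.0869  0.015 ] open 0.0877 q [-15.7  16.3 -30.8 -46.4 -39.   11.6] F [-0.2 -0.6 -0.9]
rot units [0.02 0.06 0.01] lin units [ 0.003 -0.013 -0.024] d mm [ 0.2 -0.8 -1.4] target tcp [ 0.45610648 -0.08772258  0.01354552]
axial 0.22656119143779269
```

View pics/w14.png

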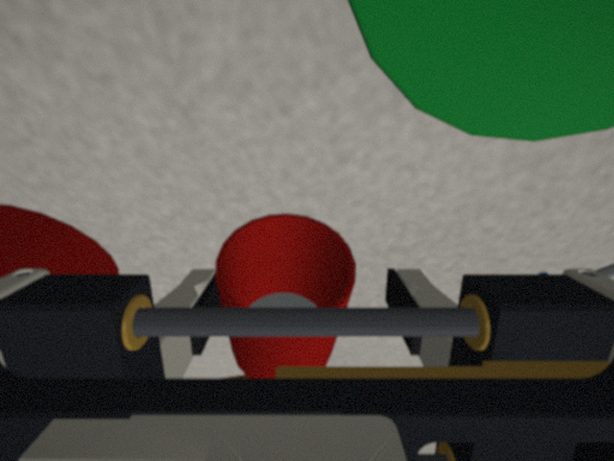

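The pot's mouth (285,265) faces the gripper and sits between the jaws, nearer the left finger. Closing.

```bash
python3 -m crank '[{"linear":[0,0,0],"rot":[0,0,0],"hand":0},{"linear":[0,0,0],"rot":[0,0,0],"hand":0},{"linear":[0,0,0],"rot":[0,0,0],"hand":0},{"linear":[0,0,0],"rot":[0,0,0],"hand":0},{"linear":[0,0,0],"rot":[0,0,0],"hand":0},{"linear":[0,0,0],"rot":[0,0,0],"hand":0},{"linear":[0,0,0.3],"rot":[0,0,0],"hand":0},{"linear":[0,0,0.6],"rot":[0,0,0],"hand":0},{"linear":[0,0,0.8],"rot":[0,0,0],"hand":0},{"linear":[0,0,0.8],"rot":[0,0,0],"hand":0},{"linear":[0,0,0.8],"rot":[0,0,0],"hand":0},{"linear":[0,0,0],"rot":[0,0,0],"hand":0}]'
python3 - <<'E'
from h import *
o=plan(50,150,1,grasp=[.47,-.08,.24])
s=eyes.snapshot('wrist');save('w15.png',s['image'],1.2)
E
```

```text
clock: 20.7
tool_pos: [0.4515, -0.0858, 0.2178]
orientation: [0.2, 60.1, 50.2]
force: [0.9, -0.2, -3.6]
opening: 0.0597
clock 20.70 tcp [ 0.4515 -0.0858  0.2178] open 0.0597 q [-10.8  -3.1 -23.5 -30.9 -58.  -15.3] F [ 0.9 -0.2 -3.6]
rot units [-13.78  11.55   0.02] lin units [ 0.132 -0.114  0.211] d mm [ 7.9 -6.8 12.7] target tcp [ 0.45942326 -0.09260487  0.2305    ]
```

View pics/w15.png

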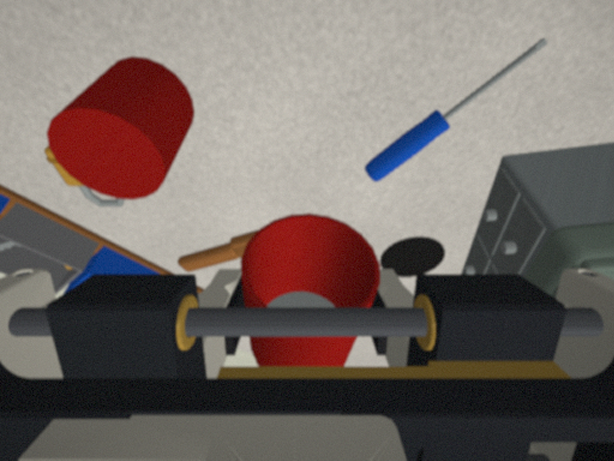

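The pot is held at (310,290) and lifted. Now I swing it upright.

```bash
python3 -m crank '[{"linear":[0.05,0.03,0.15],"rot":[-0.77,0.645,0],"hand":0},{"linear":[0.05,0.03,0.15],"rot":[-0.77,0.645,0],"hand":0},{"linear":[0.05,0.03,0.15],"rot":[-0.77,0.645,0],"hand":0},{"linear":[0.05,0.03,0.1],"rot":[-0.77,0.645,0],"hand":0},{"linear":[0.05,0.03,0],"rot":[-0.77,0.645,0],"hand":0},{"linear":[0.05,0.03,0],"rot":[-0.77,0.645,0],"hand":0},{"linear":[0.05,0.03,0],"rot":[-0.77,0.645,0],"hand":0},{"linear":[0.05,0.03,0],"rot":[-0.77,0.645,0],"hand":0},{"linear":[0.05,0.03,0],"rot":[-0.77,0.645,0],"hand":0},{"linear":[0.05,0.03,0],"rot":[-0.77,0.645,0],"hand":0},{"linear":[0.05,0.03,0],"rot":[-0.77,0.645,0],"hand":0},{"linear":[0.05,0.03,0],"rot":[-0.77,0.645,0],"hand":0},{"linear":[0.05,0.03,0],"rot":[-0.77,0.645,0],"hand":0},{"linear":[0.05,0.03,0],"rot":[-0.77,0.645,0],"hand":0},{"linear":[0.05,0.03,0],"rot":[-0.77,0.645,0],"hand":0},{"linear":[0.05,0.03,0],"rot":[-0.77,0.645,0],"hand":0},{"linear":[0.05,0.03,0],"rot":[-0.77,0.645,0],"hand":0},{"linear":[0.05,0.03,0],"rot":[-0.77,0.645,0],"hand":0}]'
python3 - <<'E'
from h import *
o=plan(50,150,1)
plan(148.5,30,-1,grasp=[.56,.13,.2])
E
```

```text
clock: 23.0
tool_pos: [0.4884, -0.0517, 0.216]
orientation: [178.5, 24.2, -132.6]
force: [0.2, 0.0, -2.2]
opening: 0.0594
clock 23.00 tcp [ 0.4884 -0.0517  0.216 ] open 0.0594 q [  29.8   38.    -9.1   16.7 -107.   -76.1] F [ 0.2  0.  -2.2]
rot units [ 0.69 -0.97  0.38] lin units None d mm None target tcp None
clock 23.00 tcp [ 0.4884 -0.0517  0.216 ] open 0.0594 q [  29.8   38.    -9.1   16.7 -107.   -76.1] F [ 0.2  0.  -2.2]
rot units [ -0.12  -1.28 -15.9 ] lin units [ 0.96   3.172 -0.425] d mm [ 57.6 190.3 -25.5] target tcp [0.54597025 0.13859744 0.1905    ]
```

```bash
python3 -m crank '[{"linear":[0.1,0.15,0],"rot":[0,-0.08,-1],"hand":0},{"linear":[0.1,0.15,0],"rot":[0,-0.08,-1],"hand":0},{"linear":[0.1,0.15,0],"rot":[0,-0.08,-1],"hand":0},{"linear":[0.1,0.15,0],"rot":[0,-0.08,-1],"hand":0},{"linear":[0.1,0.15,0],"rot":[0,-0.08,-1],"hand":0},{"linear":[0.1,0.2,0],"rot":[0,-0.08,-1],"hand":0},{"linear":[0.1,0.2,0],"rot":[0,-0.08,-1],"hand":0},{"linear":[0.1,0.2,0],"rot":[0,-0.08,-1],"hand":0},{"linear":[0.05,0.2,0],"rot":[0,-0.08,-1],"hand":0},{"linear":[0.05,0.2,0],"rot":[0,-0.08,-1],"hand":0},{"linear":[0.05,0.2,0],"rot":[0,-0.08,-1],"hand":0},{"linear":[0.05,0.2,0],"rot":[0,-0.08,-1],"hand":0},{"linear":[0.05,0.2,0],"rot":[0,-0.08,-1],"hand":0},{"linear":[0,0.2,0],"rot":[0,-0.08,-1],"hand":0},{"linear":[0,0.2,0],"rot":[0,-0.08,-1],"hand":0},{"linear":[0,0.2,0],"rot":[0,-0.08,-1],"hand":0},{"linear":[0,0,0],"rot":[0,0,0],"hand":0}]'
python3 - <<'E'
from h import *
plan(148.5,30,-1,grasp=[.56,.155,.1])
plan(148.5,30,-1,grasp=[.485,.2135,.046])
s=eyes.snapshot('scene');save('s16.png',s['image'],1.5)
s=eyes.snapshot('wrist');save('w16.png',s['image'],1.2)
E
```

```text
clock: 25.12
tool_pos: [0.5437, 0.134, 0.1732]
orientation: [178.5, 26.2, 144.2]
force: [0.1, -0.3, -1.6]
opening: 0.0591
clock 25.12 tcp [0.5437 0.134  0.1732] open 0.0591 q [   5.5   44.6   23.5  -42.1 -118.  -132.7] F [ 0.1 -0.3 -1.6]
rot units [-0.65 -0.48  0.72] lin units [ 0.038  0.494 -1.378] d mm [  2.3  29.6 -82.7] target tcp [0.54597025 0.16359744 0.0905    ]
clock 25.12 tcp [0.5437 0.134  0.1732] open 0.0591 q [   5.5   44.6   23.5  -42.1 -118.  -132.7] F [ 0.1 -0.3 -1.6]
rot units [-0.65 -0.48  0.72] lin units [-1.212  1.469 -2.278] d mm [ -72.7   88.1 -136.7] target tcp [0.47097025 0.22209744 0.0365    ]
```

View pics/s16.png

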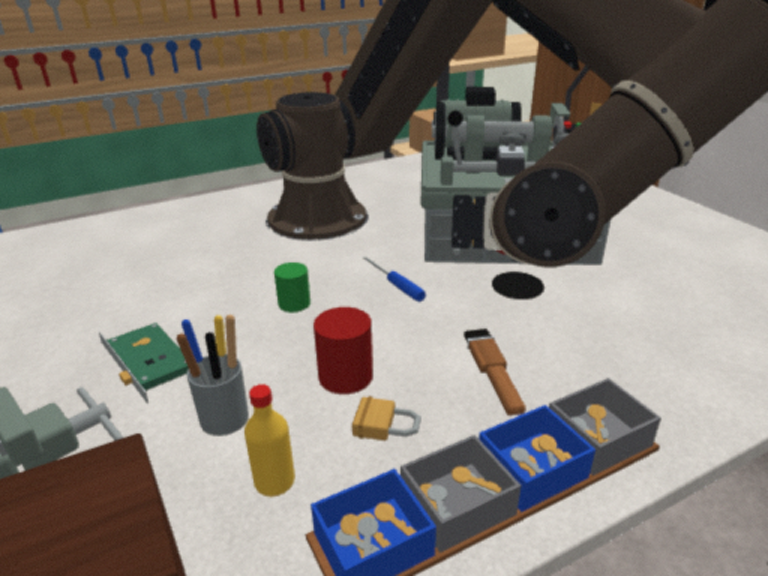

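View pics/w16.png

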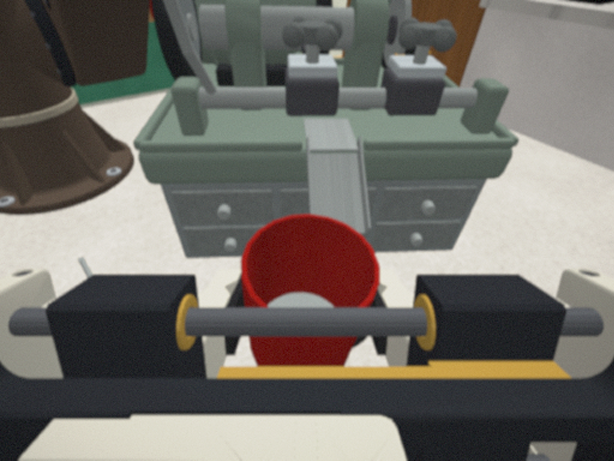

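In the wrist view the pot is mouth up at (310,275), with the spout straight ahead (340,190); the bystanders are unmoved. I'll lower it in front of the pad before moving in under the lip.

```bash
python3 -m crank '[{"linear":[0.04,0.2,-0.4],"rot":[-0.65,-0.48,0.72],"hand":0},{"linear":[0.04,0.2,-0.5],"rot":[0,0,0],"hand":0},{"linear":[0,0.1,-0.6],"rot":[0,0,0],"hand":0},{"linear":[0,0,-0.5],"rot":[0,0,0],"hand":0},{"linear":[0,0,0],"rot":[0,0,0],"hand":0}]'
python3 - <<'E'
from h import *
plan(148.5,30,-1,grasp=[.485,.2135,.057])
o=plan(148.5,30,-1,grasp=[.485,.2135,.0433])
s=eyes.snapshot('wrist');save('w17.png',s['image'],1.2)
c=cloud(s,o);im=s['image'].astype(int)
m=(im.sum(2)<90)&(np.abs(c[...,2]-.004)<.006);p=c[m];print(m.sum(),p.mean(0) if m.sum() else '')
s=eyes.snapshot('scene');save('s17.png',s['image'][60:260,260:460],3)
E
```

```text
clock: 25.85
tool_pos: [0.5479, 0.1657, 0.0457]
orientation: [-179.7, 29.9, 149.5]
force: [-0.5, 0.3, -0.5]
opening: 0.0595
clock 25.85 tcp [0.5479 0.1657 0.0457] open 0.0595 q [  10.6   52.1   21.6  -36.8 -108.1 -126.8] F [-0.5  0.3 -0.5]
rot units [ 0.03 -0.04 -0.18] lin units [-1.282  0.939  0.031] d mm [-76.9  56.4   1.8] target tcp [0.47097025 0.22209744 0.0475    ]
clock 25.85 tcp [0.5479 0.1657 0.0457] open 0.0595 q [  10.6   52.1   21.6  -36.8 -108.1 -126.8] F [-0.5  0.3 -0.5]
rot units [ 0.03 -0.04 -0.18] lin units [-1.282  0.939 -0.198] d mm [-76.9  56.4 -11.9] target tcp [0.47097025 0.22209744 0.0338    ]
314 [0.47110492 0.23449969 0.00484192]
```

View pics/w17.png

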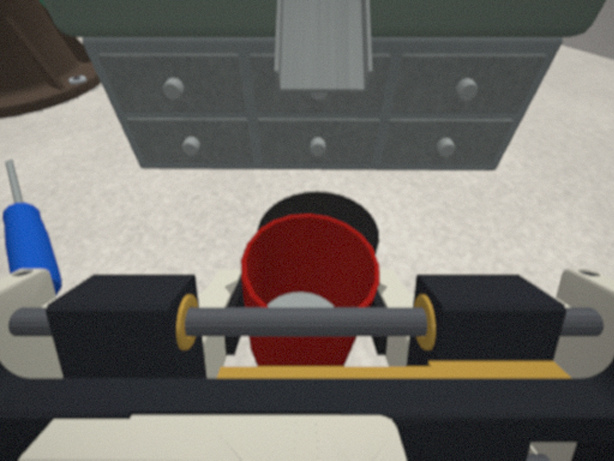

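View pics/s17.png

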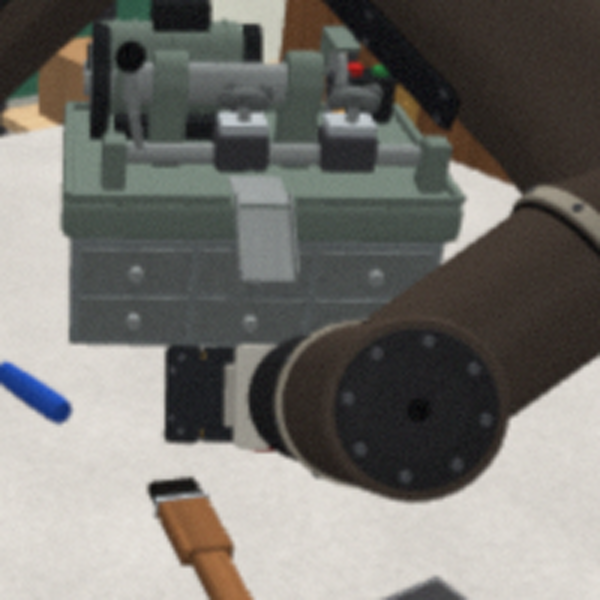

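The pad's far rim shows at (318,192) just behind the pot. I'll refine the pad centre from that rim before the final move.

Run:
```python
from h import *
from scipy.optimize import least_squares
o=monitor.get_obs();s=eyes.snapshot('wrist');c=cloud(s,o);im=s['image'].astype(int)
m=(im.sum(2)<130)&(np.abs(c[...,2]-.004)<.008);m[:140]=0;m[215:]=0;m[:,:200]=0;m[:,330:]=0
pts=[]
for u in range(218,314,3):
    v=np.where(m[:,u])[0]
    if len(v)>1: pts.append(c[v[0],u])
pts=np.array(pts);r=least_squares(lambda q:np.hypot(*(pts[:,:2]-q).T)-.05,[.485,.2135],loss='soft_l1',f_scale=.001)
print(len(pts),r.x,np.abs(r.fun).mean())
for n in ['scene']:
    pass
# spout lip/machine axis: fit cabinet front plane
v=c[80:110,110:400].reshape(-1,3);v=v[(v[:,2]>.02)&(v[:,2]<.1)];u_,s_,vt=np.linalg.svd((v-v.mean(0))[:,:2],full_matrices=False);print(s_,np.degrees(np.arctan2(vt[1,1],vt[1,0])),v.mean(0))
sp=c[60:72,240:300].reshape(-1,3);print('lip',sp[(sp[:,2]>.1)].mean(0))
```

```text
32 [0.48897481 0.21150643] 0.000791145007270613
[8.11430498 0.19690067] 148.53881302574078 [0.40758838 0.24873298 0.06361524]
lip [0.47265728 0.22311388 0.12024563]
```

The wrist estimate of the pad is (0.489,0.2115), about 4.5 mm from the earlier one, so I'll aim at the mean (0.487,0.2125). The machine axis at 148.5° is confirmed. Moving in.

```bash
python3 -m crank '[{"linear":[-0.3,0.22,0.03],"rot":[0,0,-0.15],"hand":0},{"linear":[-0.35,0.25,0.02],"rot":[0,0,0],"hand":0},{"linear":[-0.35,0.26,0],"rot":[0,0,0],"hand":0},{"linear":[-0.2,0.15,0],"rot":[0,0,0],"hand":0},{"linear":[0,0,0],"rot":[0,0,0],"hand":0}]'
python3 - <<'E'
from h import *
plan(148.5,30,-1,grasp=[.487,.2125,.0433])
s=eyes.snapshot('top');save('t18.png',s['image'][150:270,100:260],4.5)
s=eyes.snapshot('wrist');save('w18.png',s['image'],1.2)
E
```

```text
clock: 26.62
tool_pos: [0.4812, 0.2177, 0.0599]
orientation: [179.3, 30.9, 148.1]
force: [-0.1, -0.3, -1.1]
opening: 0.0596
clock 26.62 tcp [0.4812 0.2177 0.0599] open 0.0596 q [  14.8   45.8   11.2  -39.5 -101.1 -126.9] F [-0.1 -0.3 -1.1]
rot units [-0.01  0.22  0.01] lin units [-0.137  0.056 -0.435] d mm [ -8.2   3.4 -26.1] target tcp [0.47297025 0.22109744 0.0338    ]
```

View pics/w18.png

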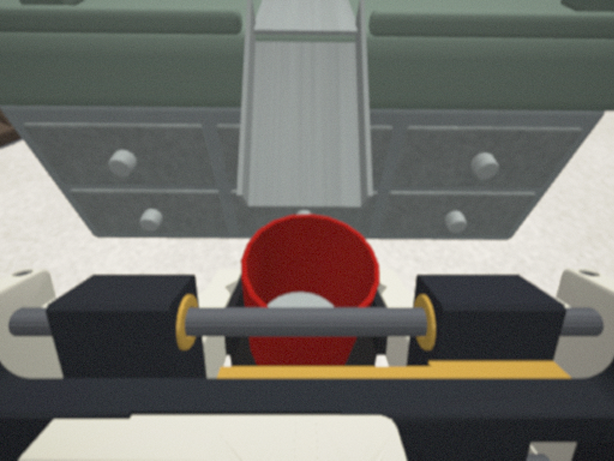

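View pics/t18.png

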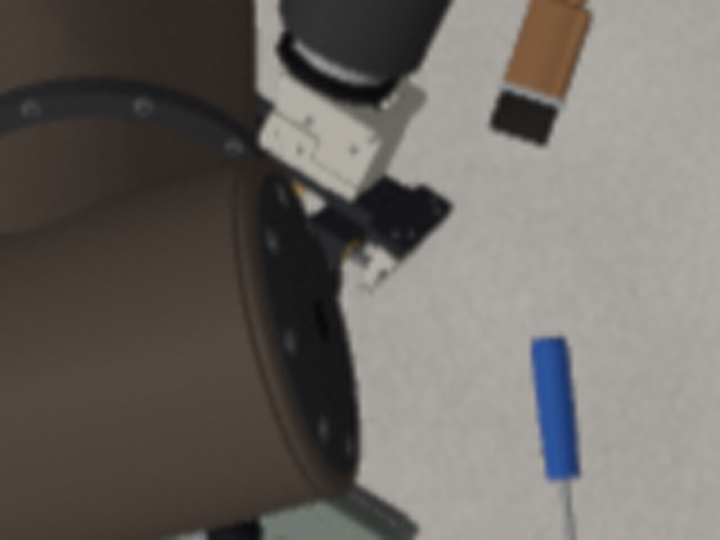

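The pot (310,280) is laterally in line with the spout (lip at 305,200) and clear of it. The height drifted up by about 13 mm, so I'll finish the horizontal move and come down.

```bash
python3 -m crank '[{"linear":[-0.04,0.02,-0.2],"rot":[0,0.2,0],"hand":0},{"linear":[-0.06,0.03,-0.1],"rot":[0,0,0],"hand":0},{"linear":[0,0,0],"rot":[0,0,0],"hand":0}]'
python3 - <<'E'
from h import *
plan(148.5,30,-1,grasp=[.487,.2125,.0433])
E
```

```text
clock: 27.1
tool_pos: [0.4764, 0.2192, 0.039]
orientation: [-180.0, 30.0, 148.3]
force: [-0.0, 0.6, 0.1]
opening: 0.0597
clock 27.10 tcp [0.4764 0.2192 0.039 ] open 0.0597 q [  14.8   47.7   10.8  -39.7 -100.2 -126.2] F [-0.   0.6  0.1]
rot units [ 0.   -0.01  0.03] lin units [-0.057  0.032 -0.087] d mm [-3.4  1.9 -5.2] target tcp [0.47297025 0.22109744 0.0338    ]
```

```bash
python3 -m crank '[{"linear":[-0.06,0.03,-0.02],"rot":[0,0,0],"hand":0},{"linear":[0,0,-0.03],"rot":[0,0,0],"hand":0},{"linear":[0,0,0],"rot":[0,0,0],"hand":0}]'
python3 - <<'E'
from h import *
plan(148.5,30,-1,grasp=[.487,.2125,.0433])
E
```

```text
clock: 27.48
tool_pos: [0.4733, 0.2202, 0.0382]
orientation: [179.9, 29.9, 148.4]
force: [-0.6, -0.3, -1.4]
opening: 0.0595
clock 27.48 tcp [0.4733 0.2202 0.0382] open 0.0595 q [  15.    47.6   10.4  -39.7 -100.  -125.9] F [-0.6 -0.3 -1.4]
rot units [-0.02 -0.01  0.01] lin units [-0.005  0.016 -0.074] d mm [-0.3  0.9 -4.4] target tcp [0.47297025 0.22109744 0.0338    ]
```

```bash
python3 -m crank '[{"linear":[0,0.01,-0.04],"rot":[0,0,0],"hand":0},{"linear":[0,0,-0.03],"rot":[0,0,0],"hand":0},{"linear":[0,0,0],"rot":[0,0,0],"hand":0}]'
python3 - <<'E'
from h import *
plan(148.5,30,-1,grasp=[.487,.2125,.0433])
E
```

```text
clock: 27.85
tool_pos: [0.4735, 0.2195, 0.0377]
orientation: [179.8, 29.9, 148.5]
force: [-0.1, 0.9, -1.7]
opening: 0.0586
clock 27.85 tcp [0.4735 0.2195 0.0377] open 0.0586 q [  15.    47.7   10.5  -39.6 -100.1 -125.7] F [-0.1  0.9 -1.7]
rot units [-0.04 -0.   -0.03] lin units [-0.009  0.027 -0.065] d mm [-0.6  1.6 -3.9] target tcp [0.47297025 0.22109744 0.0338    ]
```

```bash
python3 -m crank '[{"linear":[0,0.02,-0.07],"rot":[0,0,0],"hand":0},{"linear":[0,0,-0.04],"rot":[0,0,0],"hand":0}]'
python3 - <<'E'
from h import *
plan(148.5,30,-1,grasp=[.487,.2125,.0433])
E
```

```text
clock: 28.1
tool_pos: [0.4732, 0.218, 0.0355]
orientation: [179.8, 29.7, 148.9]
force: [3.2, 1.5, 13.2]
opening: 0.0585
clock 28.10 tcp [0.4732 0.218  0.0355] open 0.0585 q [  15.    48.    10.6  -39.5 -100.2 -125.4] F [ 3.2  1.5 13.2]
rot units [-0.05 -0.03 -0.09] lin units [-0.004  0.052 -0.029] d mm [-0.2  3.1 -1.7] target tcp [0.47297025 0.22109744 0.0338    ]
```

The pad is touched at about 15 N, with the pot axis at about (0.487,0.209), within 3–4 mm of the pad centre. Easing off and releasing.

```bash
python3 -m crank '[{"linear":[0,0,0.01],"rot":[0,0,0],"hand":0},{"linear":[0,0,0],"rot":[0,0,0],"hand":1},{"linear":[0,0,0],"rot":[0,0,0],"hand":1},{"linear":[0,0,0],"rot":[0,0,0],"hand":1},{"linear":[0,0,0],"rot":[0,0,0],"hand":1}]'
python3 - <<'E'
from h import *
plan(148.5,30,-1,grasp=[.487,.2125,.0433])
s=eyes.snapshot('wrist');save('w19.png',s['image'],1.2)
E
```

```text
clock: 28.72
tool_pos: [0.4729, 0.2182, 0.0351]
orientation: [179.9, 29.7, 148.9]
force: [0.3, 0.4, -0.1]
opening: 0.0866
clock 28.73 tcp [0.4729 0.2182 0.0351] open 0.0866 q [  15.    48.    10.5  -39.5 -100.1 -125.4] F [ 0.3  0.4 -0.1]
rot units [-0.04 -0.03 -0.09] lin units [ 0.001  0.049 -0.022] d mm [ 0.   2.9 -1.3] target tcp [0.47297025 0.22109744 0.0338    ]
```

View pics/w19.png

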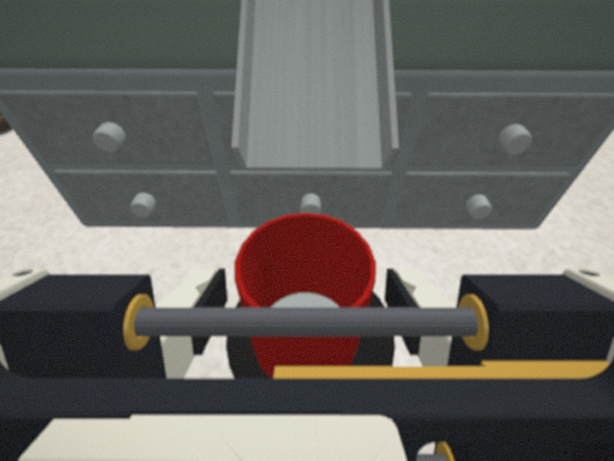

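The fingers are open and the pot stands free at (306,280) between them, with about the same margin on each side. Backing out along the tool.

```bash
python3 -m crank '[{"linear":[0.22,-0.13,0.13],"rot":[0,0,0],"hand":1},{"linear":[0.3,-0.18,0.18],"rot":[0,0,0],"hand":1},{"linear":[0.4,-0.24,0.24],"rot":[0,0,0],"hand":1},{"linear":[0.5,-0.3,0.3],"rot":[0,0,0],"hand":1},{"linear":[0.5,-0.3,0.5],"rot":[0,0,0],"hand":1},{"linear":[0.3,-0.3,0.9],"rot":[0,0,0],"hand":1},{"linear":[0,-0.3,0.9],"rot":[0,0,0],"hand":1},{"linear":[0,0,0],"rot":[0,0,0],"hand":1}]'
python3 - <<'E'
from h import *
o=plan(148.5,30,-1)
s=eyes.snapshot('wrist');save('w20.png',s['image'],1.2)
def meas(c,im,nm):
    m=(im[...,0]>60)&(im[...,1]<60)&(im[...,2]<60)&(np.hypot(c[...,0]-.487,c[...,1]-.212)<.06)
    p=c[m];
    if len(p)<30: print(nm,'few');return
    zt=np.nanpercentile(p[:,2],97);q=p[p[:,2]>zt-.004];print(nm,len(p),'ztop',zt,cv2.minEnclosingCircle(q[:,:2].astype(np.float32)))
meas(cloud(s,o),s['image'].astype(int),'wrist')
for n in('scene','top'):
    s=eyes.snapshot(n);save(n[0]+'20.png',s['image'],1.5);meas(cloud(s),s['image'].astype(int),n)
E
```

```text
clock: 29.78
tool_pos: [0.6138, 0.1032, 0.2329]
orientation: [-179.9, 30.0, 149.0]
force: [-0.3, 0.8, 0.0]
opening: 0.0878
clock 29.77 tcp [0.6138 0.1032 0.2329] open 0.0878 q [   5.1   47.2   39.7  -41.  -128.9 -138.8] F [-0.3  0.8  0. ]
rot units [ 0.02 -0.   -0.08] lin units None d mm None target tcp None
wrist 1810 ztop 0.07690320487107669 ((0.48613348603248596, 0.20956756174564362), 0.030123271048069)
scene 627 ztop 0.07569369428337296 ((0.48781976103782654, 0.21091346442699432), 0.033060263842344284)
top 407 ztop 0.6610236636244373 ((0.4559248685836792, 0.18749040365219116), 0.02835831791162491)
```

View pics/w20.png

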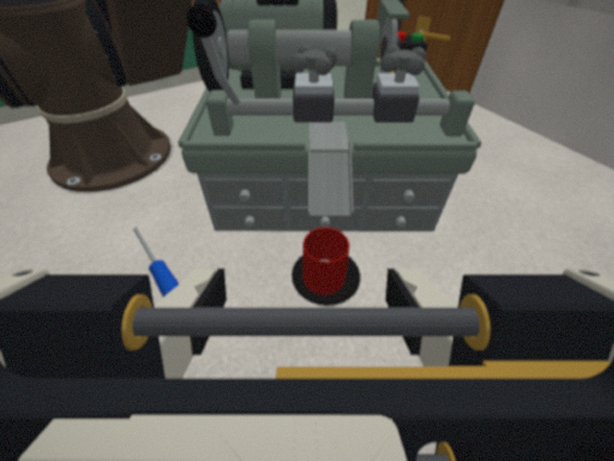

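View pics/s20.png

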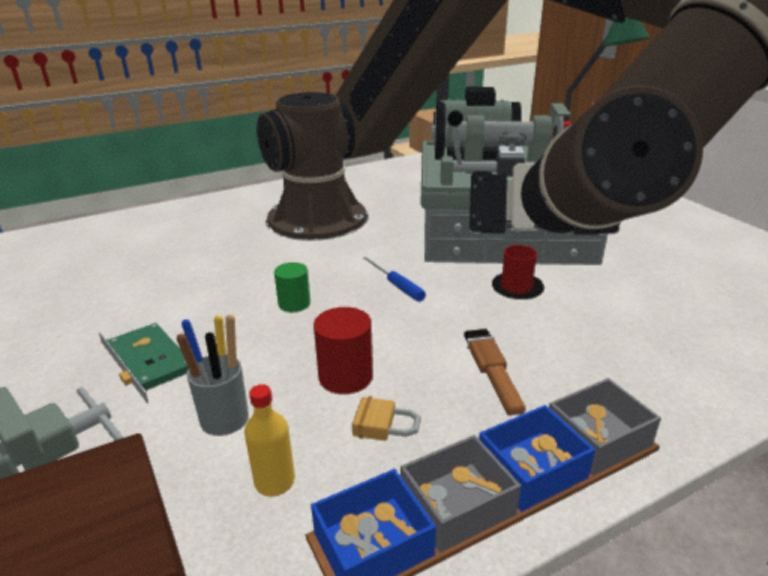

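View pics/t20.png

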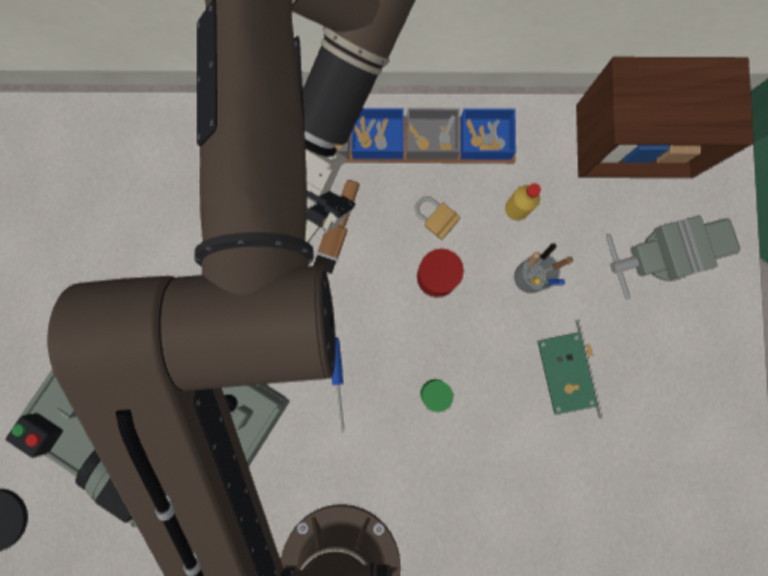

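The pot stands upright and mouth up on the pad: wrist (326,260) on the pad at (326,278), scene (519,270). Its rim is at 76 mm and its axis is about 2–5 mm from the pad centre estimates. The bystanders have not moved and the gripper is clear, so I'm handing in.

Run:
```python
from h import *
print(ticket.close_job(), monitor.get_obs()['clock'])
```

```text
the job is handed in; nothing more can be done
the job is handed in; nothing more can be done
```

The small red pot is standing mouth up on the black pad under the spout, and the job is handed in at about 30 s of the 61 s allowed. I gripped it mouth down, laid it on its side, regrasped it from the mouth side, turned it upright and set it on the pad under light contact.

**Last checks:**
- **Height:** the rim is at 75.7 mm by the scene camera and 76.9 mm by the wrist camera, inside the 70–82 mm band.
- **Position:** the pot axis is at about (0.487, 0.210). My pad estimates were (0.485, 0.2135) and (0.489, 0.2115), so it is 2–5 mm off centre.
- **Tilt:** I did not measure it separately; it looks upright in both views.
- **Bystanders and gripper:** in the pictures everything else on the bench looks where it was, and the open gripper is well clear.

**What went wrong or disagreed:**
- **First approach:** it ran joint 3 to its range limit, so I backed off and chose another direction.
- **Pad estimates:** the two differed by about 4.5 mm, so I aimed at their mean.
- **Top camera:** the arm hid the pot from it at the end, so its final reading was not usable.

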